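# Set the coding stand to the height of a new tube

### The arm

A 6-joint arm with a two-finger parallel gripper is mounted at the origin on the work surface. World frame = base frame: x ahead of the robot, y to its left, z up, the work surface at z = 0. Lengths are in mm, angles in rad, forces in N, time in s.
With the tool pointing down it reaches from about 150 to 775 mm from the base axis. Payload 6.1 kg.
Tool frame: the origin (TCP) lies at the very end of the fingers, on their centre line; the grasp point (between the pads) lies 19 mm behind it; z points along the fingers, y is the direction in which the jaws open and shut (so a half turn about z gives the same grasp; the last joint's range is limited). The gripper opens to 85 mm and grips with 20 to 120 N. Pads are 22 mm wide; open, the fingers measure 114 mm over their backs; the gripper's body (76 mm by 85 mm) begins 54 mm behind the grasp point. The pads swing forward as they close: fully open they stand 13 mm farther back than shut.
Start: joints at [1.112, 0.126, -0.04, 1.405, 0, 1.571], TCP at [232.499, 470.693, 231.295] pointing down, gripper open.
Joint ranges: [-2.72, 2.72], [-0.95, 1.95], [-1.27, 1.35], [-1.78, 2.02], [-1.46, 1.47], [-3.14, 3.14]. Speed limits (rad/s): [2.39, 2.39, 3.01, 3.14, 3.14, 3.14].

### API

Orientations are given as a unit quaternion [w, x, y, z].
In Python, from bench import manip, optics gives the robot as it stands. The module is installed in compiled form; this text tells all that it offers.
- The arm moves only by the tool drive_tool, never from a script. Its argument "rows" is a list of rows, each a list of 7 numbers: the shift along the world's x, y, z scaled (see below), then the turn, a rotation vector about the world's x, y, z scaled (see below), then the opening, from 0 (shut) to 1 (fully open). In form: [[x, y, z, rx, ry, rz, gripper], ...]. A call has 1 to 8 rows; each row is the pose to reach, as a shift and turn from the pose commanded when the call began, turning the shorter way round; what a row does not reach only later rows make up. The controller multiplies each number of a shift by 0.25 m and each number of a turn by pi rad. A row lasts 1/8 s, in which the tool goes at most 62.5 mm and 10.7 degrees, less where a joint would pass 70% of its speed; a pose out of reach is approached as far as the arm can. A call with a number of a shift or a turn outside -1 to 1 is refused whole. A call with a gripper value outside its range is refused whole. The fingers move at their own pace and stop on an object; "force" is the grip in N (left out, the last holds). Time passes only in rows, so rows that repeat a pose let the fingers close. It gives the time, the measured TCP pose, the force and the opening at its end, in the units of the state.
- manip.get_state(): the state, without advancing time (a new reading comes with each control period).
- optics.snapshot(name): name is "scene" or "top" or "wrist"; returns the picture (420x560x3 uint8, red, green, blue); there is no depth.
- optics.camera_model(name): a dict with "camera_matrix" (3x3 intrinsics, pixels), "R" (3x3) and "t" (3): a world point X has camera coordinates R X + t; the wrist camera has in their place "mount" (4x4, takes a point from camera to tool coordinates, whose origin is the TCP and whose axes are the flange's). Camera axes: x right, y down, z forward; pixel columns grow to the right and rows downward; lengths in mm; the calibration is good to about 2 mm. The wrist camera is an equidistant fisheye: a pixel r from the principal point sees the ray r / f radians off the axis. A picture is of the moment at which its call begins: read the wrist's pose just before it. camera_model takes no time and is no camera call.
- manip.close_job(): hands the job in, once; it reports no verdict.
The state is a dict: "time": time; "joint_pos": joint angles; "qd": joint speeds; "effort": joint torques, N m; "tcp_pos": TCP position; "ee_rot": TCP orientation; "wrist_force": force on the tool from outside, world axes, zero at the start; "wrist_torque": the same for the moment, N m; "finger_gap": finger opening in mm.
Only numpy, scipy, OpenCV 4.12 (cv2) and the standard library are available. Lean on these libraries where they do the work, as an engineer would, in place of code of your own. Each camera call takes 0.05 s, during which the arm holds its last target.

### The job

Set up the coding stand for this tube: roll the large cardboard tube across the bed, without picking it up, until it lies still along the dark line under the head. Then fit the loose crank on the square shaft on top of the column and wind it clockwise until the sprung foot stands on the tube and is pressed in by about 6 mm, well short of its 15 mm stop. Lift the crank off, lay it back flat on its rubber mat, and leave the tube on the line and the other things on the bench where they are.

Things in the scene. Friction and masses are not known exactly. Their poses are not given: they have to be found in the camera images.
- stand: fixed coding stand: an aluminium bed plate 16 mm thick, reaching 135 mm in front (-x), 200 mm behind, 270 mm right (-y) and 85 mm left of the origin, and a 44 mm square column at its back, axis at x = 0.15, y = 0 (flange 80 x 100 mm at its foot, 60 mm square plate on top, 255 mm over the bench). Origin on the bench under the middle of the line; x runs along the line, away from the robot
- stand_line (a point): middle of the dark line drawn across the bed from front to back, on the bed's upper face (16 mm over the bench), below where the tube's middle belongs; its x axis runs along the line away from the robot, y to the left, z up
- tube: the large closed cardboard tube with white end caps lying on the bed 110 to 190 mm right of the line, nearly parallel to it: 100 mm across, 200 mm long, 0.25 to 0.5 kg, too fat to grasp; it rolls easily (let go at 0.1 m/s it runs on some 80 mm, at 0.05 some 20 mm). Origin in the middle of its axis (66 mm over the bench); its x axis is the tube's axis
- crank: the loose steel crank, 0.33 kg, lying on the mat with its black handle up: a square hub 40 mm wide and 46 mm high, and a flat arm 24 mm wide, 12 mm thick along x to the handle, 75 mm from the hub's middle. Undersides of hub and arm are flush. Origin on the underside half way between hub (x = -0.0375) and handle (x = +0.0375 m); x points from hub to handle, z up
- crank_socket (a point): middle of the mouth of the hub's square socket, on the crank's underside: 18.8 mm square, 36 mm deep, closed above, opening downwards, its sides parallel and square to the arm; axes as the crank's
- crank_handle (a point): middle of the crank's handle, 39 mm above the crank's underside: a black upright cylinder 28 mm across, from 14 to 64 mm above the underside, which spins freely on its pin
- spindle_seat (a point): on the axis of the upright square shaft on top of the column, on the collar (36 mm across) where the crank's underside rests, 258 mm over the bench. Above it the shaft is 16 mm square for 21 mm and then tapers to 9 mm square over 12 mm, which leads the socket to the middle. x and y are square to the shaft's flats and turn with it
- spindle (a joint): angle of the square shaft, growing as it is turned clockwise seen from above; 30 mm of head travel downwards per turn (4.77 mm per rad), 0 with the head at its top end, at most 11.5 rad. It stays where it is left; turning takes about 0.15 N m, so 2 N at the crank's handle
- foot (a joint): how far the sprung foot under the head is pressed in (m): 0 free, 0.015 at its stop; takes 2 N to begin and 0.4 N more per mm
- foot_face (a point): middle of the underside of the hold-down foot, a 40 x 40 mm rubber-faced plate on a steel stem below the grey head, 77 mm behind the middle of the line; at the start 10 to 22 mm above the height of the tube's top. The head overhangs the bed from 54 mm behind the line's middle to the column, 25 mm to the right and 53 mm to the left of the line
- mat: fixed black rubber mat on the bench left of the stand, where the crank lives, 180 x 180 mm and 3 mm thick; origin under its centre
- puck_a: a bystander: round white puck lamp with a clear lens, 66 mm across and 22 mm high; origin under its centre
- puck_b: a bystander: a second puck lamp like puck_a; origin under its centre
- adapter: a bystander: white power adapter, 85 x 50 x 32 mm with a short spout; origin under its centre
- plug: a bystander: black plug-in power block, 70 x 55 x 45 mm with two steel blades; origin under its centre
- tape_roll: a bystander: brown roll of packing tape lying flat, 110 mm across and 48 mm high; origin under its centre
- driver: a bystander: screwdriver with a black handle, 190 mm long, lying along its x axis
- small_tube: a bystander: thin cardboard tube standing upright, 60 mm across and 150 mm high; origin under its centre
Not all that is in view belongs to the job. Leave any green look-alike of the tube alone.

How it is judged:
By the outcome, as a careful person would: the job done as asked, in the order asked, and still so for the second after the job is handed in, with the robot touching nothing.
It also fails if it takes over 72 s, if anything falls off the work surface, if the arm or the gripper's body presses on something with over 40 N, if the wrist force passes 120 N, or if a joint passes its speed limit or range.

## Working session

There is one attempt and no reset: what is moved stays moved. The work goes in short steps, Python scripts to look and compute and a tool call to move; the robot and the scene stay as the last step left them, time stands still between calls to the robot, and variables do not carry over. Pictures are saved under pics/ and viewed, and the job is handed in when it is done.

Besides the shell and the picture viewer there is one more tool, called after "Call:" as name([rows], argument=value, ...), one row to a line, values as JSON. drive_tool: Moves the arm, as the interface text tells. Its arguments: {"type":"object","properties":{"rows":{"type":"array"},"force":{"type":"number"}},"required":["rows"]}

```bash
mkdir -p pics
python3 - <<'E'
from bench import manip, optics
import cv2
print(manip.get_state())
for n in ("scene","top","wrist"):
    im=optics.snapshot(n); cv2.imwrite(f"pics/{n}0.png",im[:,:,::-1])
    m=optics.camera_model(n); print(n,{k:(v.tolist() if hasattr(v,'tolist') else v) for k,v in m.items()})
E
```

```text
{'time': 0.0, 'joint_pos': array([ 1.11199074e+00,  1.26394744e-01, -4.06184559e-02,  1.40539453e+00,
        6.80203128e-06,  1.57080118e+00]), 'qd': array([-2.31221803e-04,  2.68274617e-04, -9.59051125e-05,  4.16693956e-04,
       -5.55478607e-04, -9.66650829e-04]), 'effort': array([ 1.03028880e-03, -4.35913181e+01,  3.52924454e+01,  1.73912005e-02,
        8.35961077e-05,  1.69432127e-05]), 'tcp_pos': array([232.3277422 , 470.33975582, 230.51595106]), 'ee_rot': array([-1.86522861e-04,  2.27398293e-01,  9.73801503e-01, -7.83819177e-04]), 'wrist_force': array([-0.02017003, -0.36121531, -0.58512585]), 'wrist_torque': array([ 0.00689484,  0.00516659, -0.02384076]), 'finger_gap': 85.26189771365743}
scene {'camera_matrix': [[382.5875735176361, 0.0, 278.7843165471476], [0.0, 382.5875735176361, 211.3666150556549], [0.0, 0.0, 1.0]], 'R': [[-0.2750430539105835, 0.9614199073552576, -0.004804189478687167], [0.6881799487479077, 0.19338019861307335, -0.6992942563225406], [-0.6713863840121175, -0.19564217471030013, -0.7148177829613347]], 't': [53.93747026565857, -199.5395418991106, 1673.7618069779746]}
top {'camera_matrix': [[538.8591211876894, 0.0, 284.92001732989854], [0.0, 538.8591211876894, 203.54685684573786], [0.0, 0.0, 1.0]], 'R': [[0.008289173094430427, -0.9998820495554013, -0.012929678507242734], [-0.9858099789980942, -0.006003204470638548, -0.16775770278547714], [0.16766029618603018, 0.014136778733989887, -0.9857434638737603]], 't': [57.16694377987801, 474.58901434198674, 1670.0036556202385]}
wrist {'camera_matrix': [[325.19226210127806, 0.0, 281.0704850276315], [0.0, 325.19226210127806, 213.5202351230148], [0.0, 0.0, 1.0]], 'mount': [[0.0006753863222069664, -0.9478821979861464, -0.3186202796343446, 82.93293037775665], [0.9999996824848857, 0.0007749460417102628, -0.00018571149847517834, 1.0264030983571093], [0.0004229461478771949, -0.318620053040584, 0.9478824204071786, -142.39299211837834], [0.0, 0.0, 0.0, 1.0]]}
```

View pics/scene0.png

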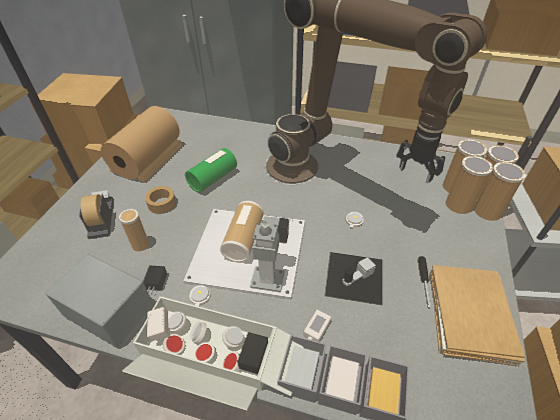

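View pics/top0.png

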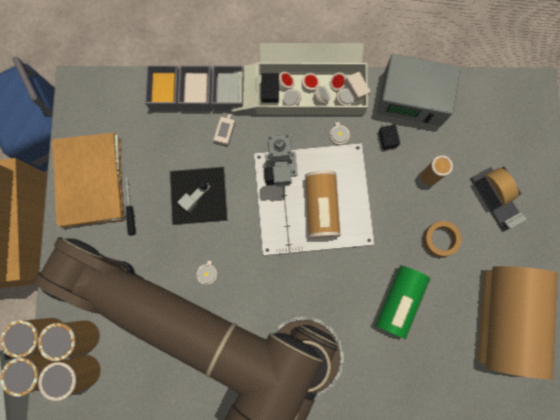

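View pics/wrist0.png

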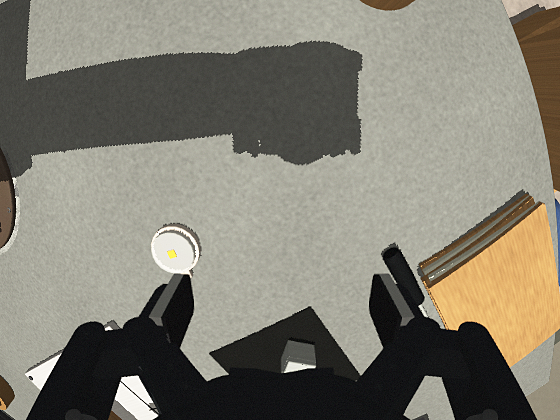

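```bash
cat > h.py <<'E'
import numpy as np, cv2
from bench import manip, optics
from scipy.spatial.transform import Rotation as Rn
def cam(n):
    m=optics.camera_model(n); return np.array(m["camera_matrix"]),np.array(m["R"]),np.array(m["t"])
def cast(n,px,z):
    K,R,t=cam(n); px=np.atleast_2d(px).astype(float)
    d=np.c_[(px[:,0]-K[0,2])/K[0,0],(px[:,1]-K[1,2])/K[1,1],np.ones(len(px))]@R
    C=-R.T@t; s=(z-C[2])/d[:,2]; return C+s[:,None]*d
def proj(n,X):
    K,R,t=cam(n); c=np.atleast_2d(X)@R.T+t; p=c@K.T; return p[:,:2]/p[:,2:]
def wcast(px,z,st):
    m=optics.camera_model("wrist");K=np.array(m["camera_matrix"]);M=np.array(m["mount"])
    px=np.atleast_2d(px).astype(float); u=(px-K[:2,2])/K[0,0]; r=np.linalg.norm(u,axis=1)
    d=np.c_[u*(np.sin(r)/np.maximum(r,1e-9))[:,None],np.cos(r)]
    q=st["ee_rot"]; Rt=Rn.from_quat([q[1],q[2],q[3],q[0]]).as_matrix()
    C=Rt@M[:3,3]+st["tcp_pos"]; D=d@(Rt@M[:3,:3]).T
    s=(z-C[2])/D[:,2]; return C+s[:,None]*D
def wproj(X,st):
    m=optics.camera_model("wrist");K=np.array(m["camera_matrix"]);M=np.array(m["mount"])
    q=st["ee_rot"]; Rt=Rn.from_quat([q[1],q[2],q[3],q[0]]).as_matrix()
    p=(np.atleast_2d(X)-st["tcp_pos"])@Rt; p=(p-M[:3,3])@M[:3,:3]
    r=np.arctan2(np.hypot(p[:,0],p[:,1]),p[:,2]); a=np.arctan2(p[:,1],p[:,0])
    return np.c_[K[0,2]+K[0,0]*r*np.cos(a),K[1,2]+K[0,0]*r*np.sin(a)]
def crop(im,x0,y0,x1,y1,s,fn):
    cv2.imwrite(fn,cv2.resize(im[y0:y1,x0:x1,::-1],None,fx=s,fy=s,interpolation=cv2.INTER_CUBIC))
E
python3 - <<'E'
import cv2
from h import *
t=cv2.imread("pics/top0.png")[:,:,::-1]; s=cv2.imread("pics/scene0.png")[:,:,::-1]
crop(t,245,125,385,260,5,"pics/t_stand.png"); crop(t,160,160,240,230,8,"pics/t_crank.png")
crop(s,180,190,390,310,3.8,"pics/s_stand.png")
E
```

```text
(no output)
```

View pics/t_stand.png

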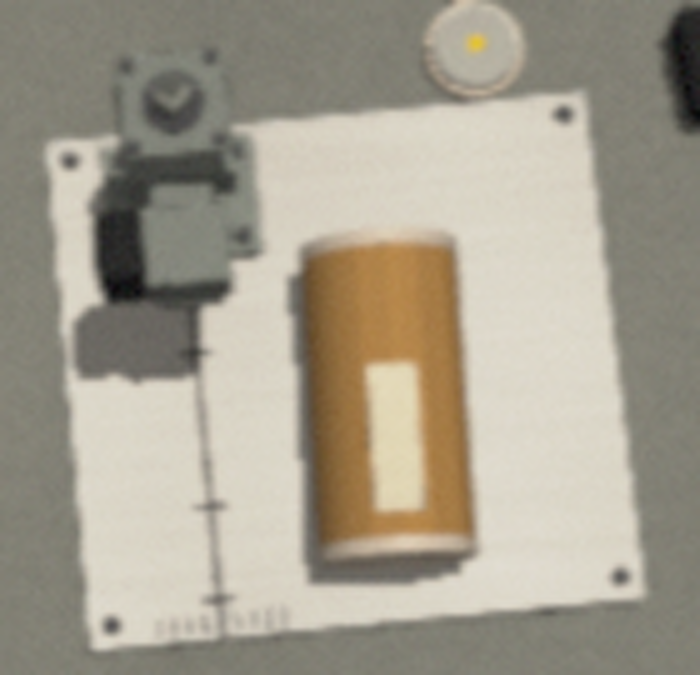

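View pics/t_crank.png

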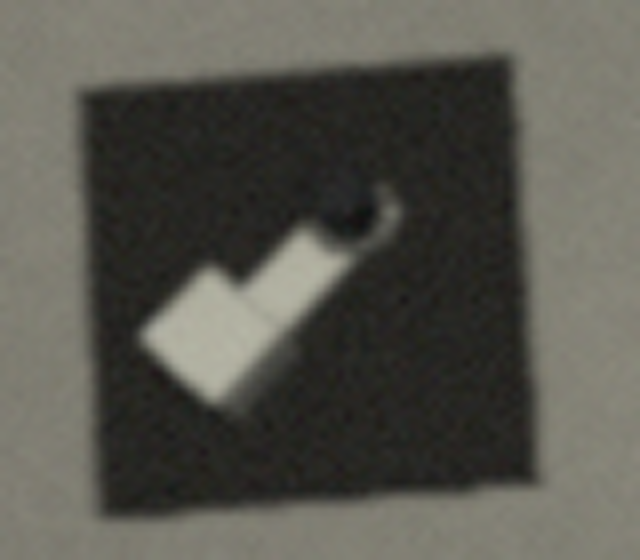

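View pics/s_stand.png

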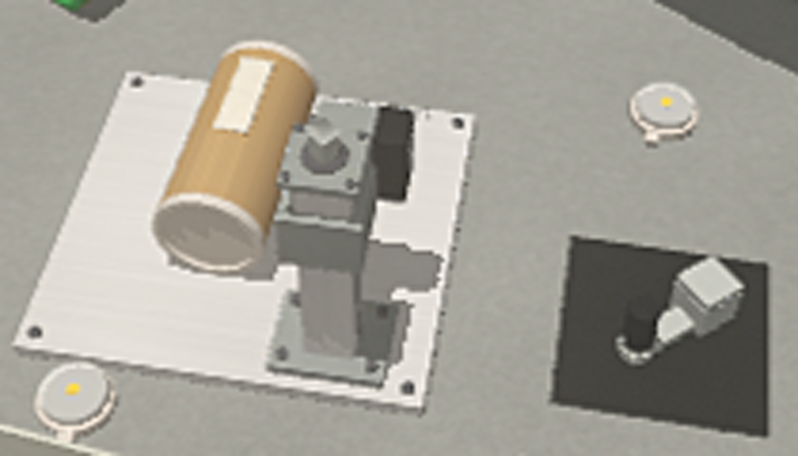

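Tube candidates in the top view: cardboard tube on the bed (323,203), green look-alike (403,302), large brown roll (520,322), standing small tube (436,170), and carton tubes (40,360). I choose (323,203): it has white caps and lies on the bed right of the line, and the close crop confirms this. The crank is on the mat at (193,196), hub toward the lower left.

Run:
```python
from h import *
o=np.array([245,125])
c=np.array([(46,143),(585,92),(93,649),(645,598)])/5+o-.5+.1
W=cast("top",c,16)[:,:2]
S=np.array([(200,85),(200,-270),(-135,85),(-135,-270)],float)
a=S-S.mean(0); b=W-W.mean(0)
yaw=np.arctan2((a[:,0]*b[:,1]-a[:,1]*b[:,0]).sum(),(a*b).sum()); R=np.array([[np.cos(yaw),-np.sin(yaw)],[np.sin(yaw),np.cos(yaw)]])
org=W.mean(0)-R@S.mean(0)
print("stand",org,np.degrees(yaw)); print("resid",(S@R.T+org-W).round(1))
lin=cast("top",np.array([(198,310),(221,635),(193,352),(210,506),(219,600)])/5+o-.4,16)[:,:2]; print("line in stand",((lin-org)@R).round(1))
col=cast("top",np.array([(175,100)])/5+o-.4,275)[:,:2]; print("shaft",col,((col-org)@R).round(1), "expect",R@[150,0]+org)
pl=cast("top",np.array([(118,60),(222,52),(125,148),(236,136)])/5+o-.4,255)[:,:2]; print("plate",((pl-org)@R).round(1))
# tube: silhouettes at z~66 approx
e=cast("top",np.array([(303,250),(455,240),(320,545),(475,540),(378,232),(400,555)])/5+o-.4,66)[:,:2]; print("tube st",((e-org)@R).round(1))
o2=np.array([160,160])
hub=cast("top",np.array([(140,337),(210,263),(285,325),(217,405)])/8+o2-.5,49)[:,:2]; print("hub",hub.round(1),hub.mean(0))
print(np.linalg.norm(hub-np.roll(hub,1,0),axis=1))
hd=cast("top",np.array([(348,212)])/8+o2-.5,67)[:,:2]; print("handle",hd, "d",hd-hub.mean(0),np.linalg.norm(hd-hub.mean(0)))
d=(hd-hub.mean(0))[0]; print("crank yaw",np.degrees(np.arctan2(d[1],d[0])))
mat=cast("top",np.array([(80,92),(512,60),(102,515),(537,483)])/8+o2-.5,3)[:,:2]; print("mat",mat,mat.mean(0))
```

```text
stand [455.66013201  59.3351544 ] 5.837816443815995
resid [[ 1.  -0. ]
 [ 1.  -0.2]
 [-1.6  1.7]
 [-0.4 -1.5]]
line in stand [[  78.3   -3.6]
 [-132.4    1.5]
 [  51.1    2.2]
 [ -49.7    0.7]
 [-110.1    0.6]]
shaft [[600.70073885  73.41503883]] [[145.7  -0.7]] expect [604.88220093  74.59209206]
plate [[177.9  29.2]
 [176.8 -29.9]
 [126.4  29.8]
 [127.2 -33.1]]
tube st [[ 100.2  -72.9]
 [  97.4 -168.9]
 [ -86.8  -64.7]
 [ -92.8 -160.4]
 [ 107.3 -121.1]
 [ -97.6 -113.3]]
hub [[476.8 402.5]
 [506.8 375.8]
 [482.  345.1]
 [449.7 370.8]] [478.83186974 373.55998935]
[41.63152774 40.10141044 39.52419961 41.2570513 ]
handle [[524.11169548 318.56789738]] d [[ 45.27982574 -54.99209196]] 71.2347723915976
crank yaw -50.532370239035245
mat [[586.76931709 441.52307713]
 [601.18416399 264.06946233]
 [411.65817343 424.84008425]
 [425.84904236 249.1374032 ]] [506.36517422 344.89250673]
```

Call:
drive_tool([
  [0.2,-0.5,0,0,0,-0.1,0.5],
  [0.4,-1,0,0,0,-0.2,0.5],
  [0.4,-1,0,0,0,-0.25,0.5],
  [0.4,-1,0,0,0,-0.28,0.5],
  [0.4,-1,0,0,0,-0.323,0.5],
])

```text
time: 0.78
tcp_pos: [332.9, 217.9, 231.4]
ee_rot: [0.0, 0.647, 0.763, -0.0]
wrist_force: [-0.1, 0.3, 0.6]
finger_gap: 42.9
```

Call:
drive_tool([
  [0.1,-0.25,0,0,0,0,0.5],
  [0.2,-0.5,0,0,0,0,0.5],
  [0.3,-0.75,0,0,0,0,0.5],
  [0.4,-1,0,0,0,0,0.5],
  [0.4,-1,0,0,0,0,0.5],
])

```text
time: 1.4
tcp_pos: [433.0, -32.4, 230.9]
ee_rot: [-0.0, 0.645, 0.765, -0.0]
wrist_force: [-0.6, 0.0, -0.7]
finger_gap: 42.7
```

Call:
drive_tool([
  [0.05,-0.24,0,0,0,0,0.5],
  [0.117,-0.49,0,0,0,0,0.5],
  [0.117,-0.49,-0.24,0,0,0,0.5],
  [0.117,-0.49,-0.48,0,0,0,0.5],
  [0.117,-0.49,-0.6,0,0,0,0.5],
  [0.117,-0.49,-0.6,0,0,0,0.5],
])

```text
time: 2.15
tcp_pos: [459.6, -151.2, 78.9]
ee_rot: [-0.003, 0.643, 0.766, -0.001]
wrist_force: [-0.2, -0.1, -0.2]
finger_gap: 42.8
```

Call:
drive_tool([
  [0.008,0,-0.06,0,0,-0.022,0.5],
  [0.008,0,-0.116,0,0,-0.022,0.5],
  [0.008,0,-0.116,0,0,-0.022,0.5],
])

```text
time: 2.52
tcp_pos: [463.5, -151.7, 52.2]
ee_rot: [-0.0, 0.668, 0.744, -0.0]
wrist_force: [0.5, -0.0, 0.6]
finger_gap: 42.9
```

Run:
```python
from h import *
for n in("scene","wrist"):
    im=optics.snapshot(n)
    crop(im,150,150,350,310,4,"pics/s1.png") if n=="scene" else crop(im,0,0,560,420,1.4,"pics/w1.png")
```

```text
(no output)
```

View pics/s1.png

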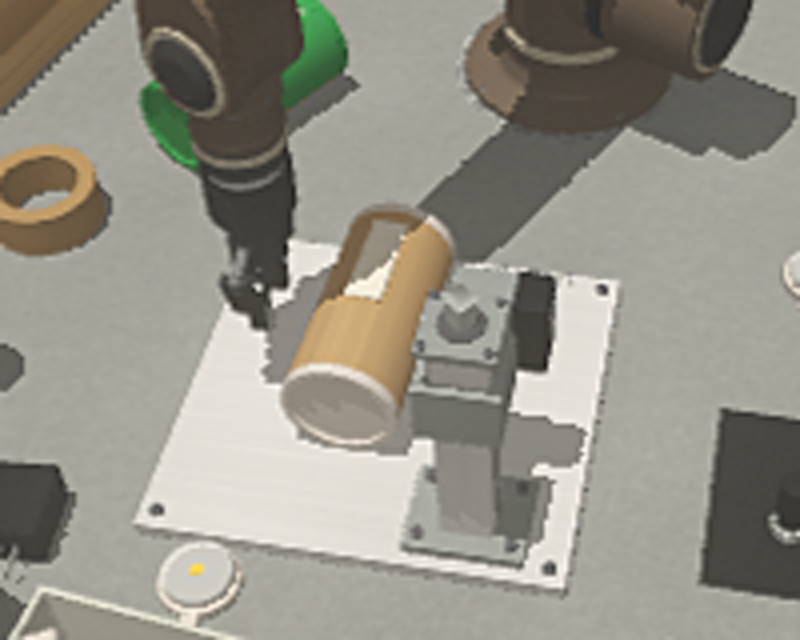

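View pics/w1.png

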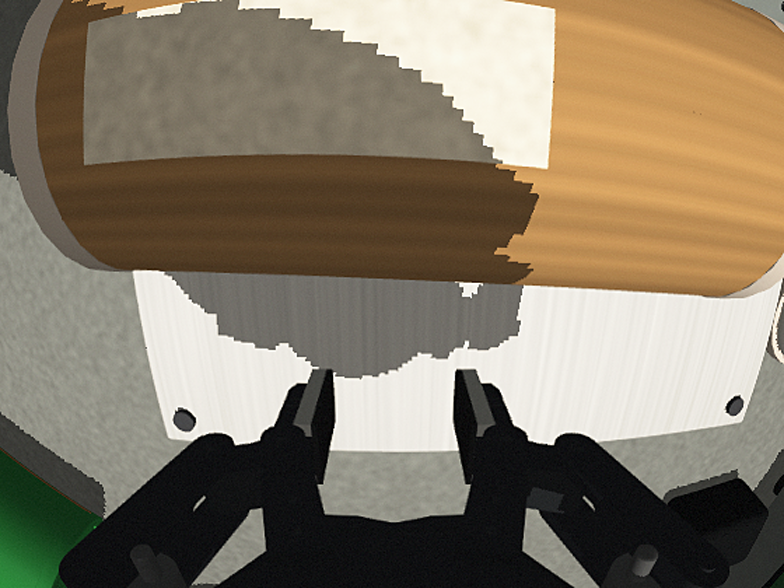

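Call:
drive_tool([
  [-0.0078,0.0796,0,0,0,-0.003,0.5],
  [-0.011,0.111,0,0,0,-0.003,0.5],
  [-0.014,0.143,0,0,0,-0.003,0.5],
  [-0.018,0.183,0,0,0,-0.003,0.5],
  [-0.022,0.223,0,0,0,-0.003,0.5],
  [-0.026,0.263,0,0,0,-0.003,0.5],
  [-0.029,0.298,0,0,0,-0.003,0.5],
  [-0.0325,0.33,0,0,0,-0.003,0.5],
])

```text
time: 3.62
tcp_pos: [455.5, -68.7, 52.2]
ee_rot: [-0.0, 0.672, 0.74, -0.0]
wrist_force: [0.3, 0.2, 0.2]
finger_gap: 43.2
```

Call:
drive_tool([
  [-0.003,0.03,0,0,0,0,0.5],
  [-0.0055,0.056,0,0,0,0,0.5],
  [-0.008,0.08,0,0,0,0,0.5],
  [-0.01,0.1,0,0,0,0,0.5],
  [-0.0115,0.117,0,0,0,0,0.5],
  [-0.013,0.133,0,0,0,0,0.5],
  [-0.0145,0.147,0,0,0,0,0.5],
  [-0.0155,0.158,0,0,0,0,0.5],
])

```text
time: 4.62
tcp_pos: [451.8, -29.7, 52.3]
ee_rot: [0.0, 0.672, 0.74, -0.0]
wrist_force: [0.1, -0.2, 0.6]
finger_gap: 43.0
```

Run:
```python
from h import *
print(manip.get_state()["qd"].round(3))
im=optics.snapshot("top"); crop(im,245,125,385,260,5,"pics/t2.png")
im=optics.snapshot("wrist"); crop(im,0,0,560,420,1.4,"pics/w2.png")
```

```text
[ 0.046 -0.006 -0.005 -0.001 -0.003  0.047]
```

View pics/t2.png

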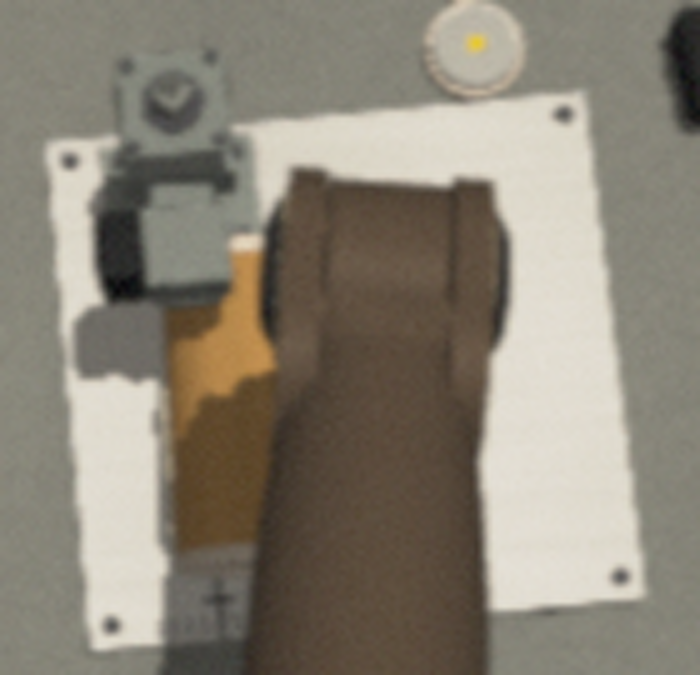

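View pics/w2.png

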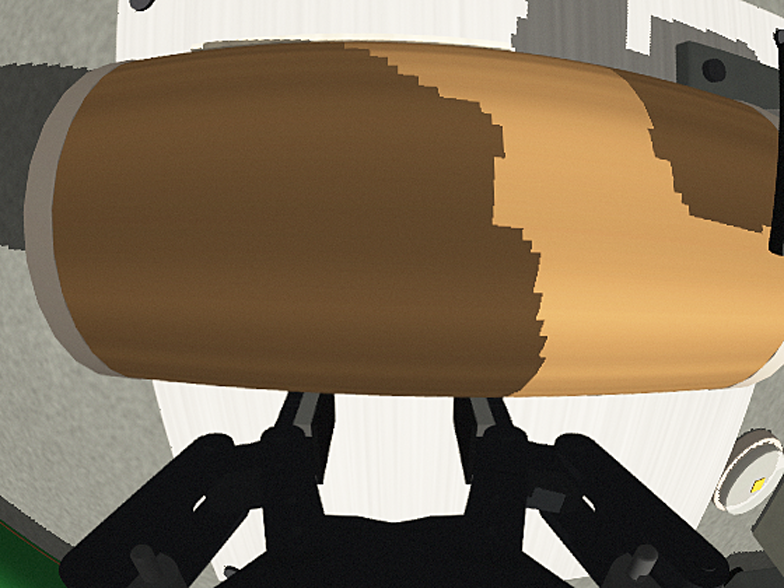

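```bash
cat >> h.py <<'E'
YAW=np.radians(5.7); ORG=np.array([455.7,59.3]); RS=np.array([[np.cos(YAW),-np.sin(YAW)],[np.sin(YAW),np.cos(YAW)]])
def st2w(p): return np.atleast_2d(p)@RS.T+ORG
def w2st(p): return (np.atleast_2d(p)[:,:2]-ORG)@RS
def tubex(px): return w2st(cast("top",px,66))
E
python3 - <<'E'
from h import *
o=np.array([245,125])
print(tubex(np.array([(166,310),(176,545),(245,238)])/5+o-.4))
s=manip.get_state(); print(w2st(s["tcp_pos"][None]),s["time"])
E
```

```text
[[ 70.04543601  16.87321882]
 [-78.40304716  23.89613017]
 [111.54789667 -36.91664878]]
[[-12.75541284 -88.0778137 ]] 4.725
```

Run:
```python
from h import *
t=cv2.imread("pics/top0.png").astype(float); g=t.mean(2)
def colmin(rows,x0,x1):
    P=[]
    for r in rows:
        seg=g[r,x0:x1]; w=np.clip(np.median(seg)-seg-15,0,None)
        if w.sum()>0: P.append(((w*np.arange(x0,x1)).sum()/w.sum(),r))
    return np.array(P)
P=colmin([200,204,208,212,216,220,223,230,234,238,241],281,293); print(P.round(1).tolist())
W=cast("top",P,16); q=np.polyfit(W[:,0],W[:,1],1); print("line yaw",np.degrees(np.arctan(q[0])),"y at 455",np.polyval(q,455.7), w2st(W).round(1).tolist())
# bed edges
def edge_rows(rows,x0,x1,sgn):
    P=[]
    for r in rows:
        d=np.gradient(g[r,x0:x1])*sgn; i=d.argmax(); w=np.clip(d[max(i-1,0):i+2],0,None); P.append(((w*np.arange(i-1,i+2)).sum()/w.sum()+x0,r))
    return np.array(P)
def lf(P,z,nm):
    W=cast("top",P,z); q=np.polyfit(W[:,0],W[:,1],1); print(nm,"yaw",np.degrees(np.arctan(q[0])),"resid",np.abs(np.polyval(q,W[:,0])-W[:,1]).max(),"y@455",np.polyval(q,455.7),"st y",w2st(np.array([[455.7,np.polyval(q,455.7)]])))
lf(edge_rows(range(205,248,3),250,275,1),16,"bedL")
lf(edge_rows(range(155,236,4),355,380,-1),16,"bedR")
lf(edge_rows(range(178,232,3),300,318,-1),66,"tubeL")
lf(edge_rows(range(178,232,3),330,345,1),66,"tubeR")
def edge_cols(cols,y0,y1,sgn):
    P=[]
    for c in cols:
        d=np.gradient(g[y0:y1,c])*sgn; i=d.argmax(); w=np.clip(d[i-1:i+2],0,None); P.append((c,(w*np.arange(i-1,i+2)).sum()/w.sum()+y0))
    return np.array(P)
for nm,P in(("front",edge_cols(range(270,368,6),240,258,-1)),):
    W=cast("top",P,16); q=np.polyfit(W[:,1],W[:,0],1); print(nm,-np.degrees(np.arctan(q[0])),w2st(W)[:,0].round(1))
```

```text
[[282.7, 200.0], [284.5, 204.0], [285.0, 208.0], [285.4, 212.0], [285.6, 216.0], [286.1, 220.0], [286.4, 223.0], [287.0, 230.0], [287.4, 234.0], [287.9, 238.0], [288.1, 241.0]]
line yaw 6.818618838445317 y at 455 60.88523182616078 [[34.9, 5.6], [21.3, 1.0], [8.2, 0.6], [-4.9, 0.3], [-17.9, 0.7], [-30.9, 0.4], [-40.7, 0.3], [-63.3, 0.4], [-76.2, 0.3], [-89.1, 0.2], [-98.7, 0.5]]
bedL yaw 5.537302362909628 resid 1.146332618411435 y@455 144.0542150438403 st y [[ 8.41776743 84.33515376]]
bedR yaw 5.952309369842879 resid 0.8569738506120927 y@455 -211.28861921812452 st y [[ -26.87479394 -269.25071272]]
tubeL yaw 3.0883359101557186 resid 6.9300348276365575 y@455 -0.0313035436555964 st y [[ -5.89277022 -59.03794406]]
tubeR yaw 3.409916286728297 resid 0.8038246297315794 y@455 -105.97041400434753 st y [[ -16.41461616 -164.453246  ]]
front 5.916860485508444 [-133.9 -135.1 -134.3 -134.3 -134.3 -133.7 -134.4 -133.4 -134.8 -133.6
 -133.3 -133.9 -133.3 -134.1 -133.1 -133.5 -133.3]
```

Call:
drive_tool([
  [-0.001,0.014,0,0,0,0.002,0.5],
  [-0.003,0.028,0,0,0,0.002,0.5],
  [-0.004,0.042,0,0,0,0.002,0.5],
  [-0.005,0.054,0,0,0,0.002,0.5],
  [-0.0065,0.066,0,0,0,0.002,0.5],
  [-0.0075,0.076,0,0,0,0.002,0.5],
  [-0.008,0.084,0,0,0,0.002,0.5],
  [-0.009,0.09,0,0,0,0.002,0.5],
])

```text
time: 5.72
tcp_pos: [449.5, -7.2, 52.3]
ee_rot: [-0.0, 0.67, 0.742, -0.0]
wrist_force: [-0.1, 0.3, -0.2]
finger_gap: 42.8
```

Call:
drive_tool([
  [0,0,0,0,0,0,0.5],
  [0,0,0,0,0,0,0.5],
])

```text
time: 5.98
tcp_pos: [449.5, -7.3, 52.3]
ee_rot: [0.0, 0.67, 0.742, -0.0]
wrist_force: [-0.1, -0.7, -0.3]
finger_gap: 42.5
```

Run:
```python
from h import *
s=manip.get_state(); print(w2st(s["tcp_pos"][None]),s["time"])
im=optics.snapshot("top"); crop(im,245,125,385,260,5,"pics/t3.png")
im=optics.snapshot("wrist"); crop(im,0,0,560,420,1.4,"pics/w3.png")
```

```text
[[-12.79561873 -65.68443698]] 5.975
```

View pics/t3.png

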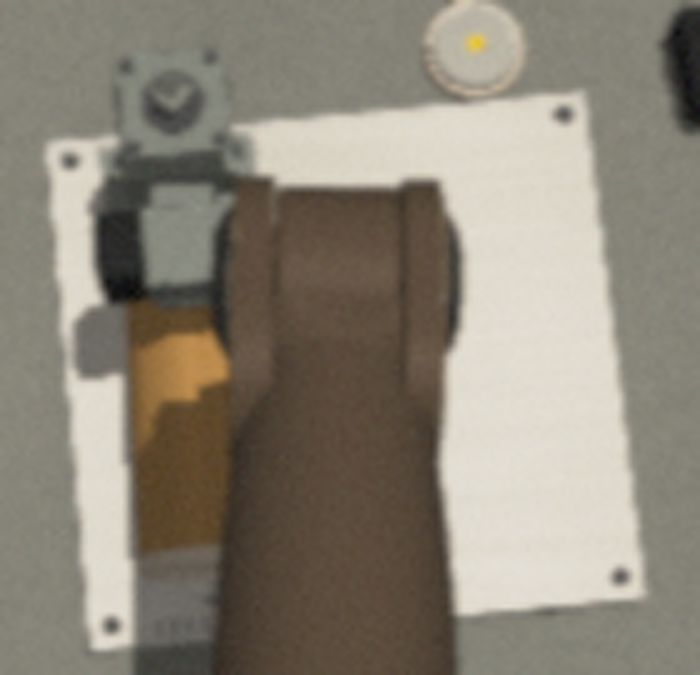

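View pics/w3.png

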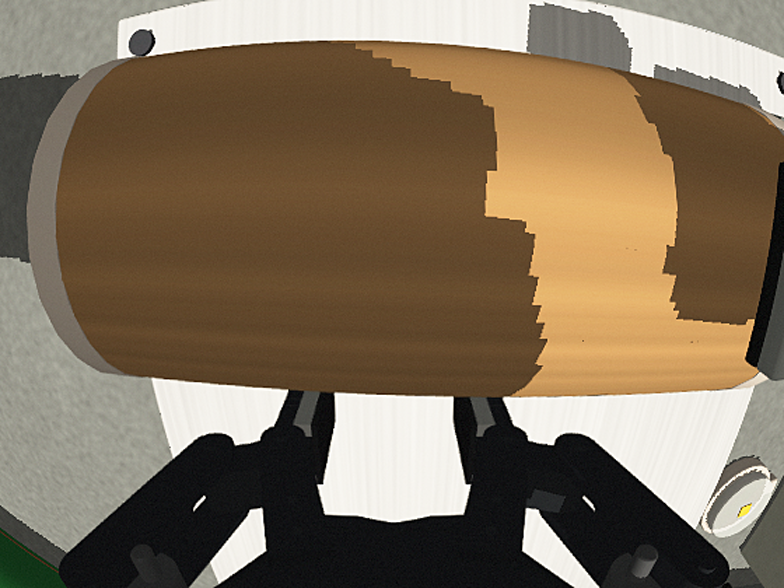

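Run:
```python
from h import *
o=np.array([245,125])
print(tubex(np.array([(129,310),(136,548)])/5+o-.4))
K,R,t=cam("top"); print("cam st",w2st((-R.T@t)[None]))
s=manip.get_state()
p=np.array([(140,377),(300,391),(520,396),(720,388)])/1.4-.15
print(w2st(wcast(p,80,s)))
p=np.array([(150,58),(250,46),(420,45),(600,68)])/1.4-.15
print(w2st(wcast(p,90,s)))
```

```text
[[ 72.22554206  40.0433845 ]
 [-77.96981565  48.73948256]]
cam st [[-269.26027958    3.8627463 ]]
[[-94.63100533 -47.65293231]
 [-40.55839994 -49.5320349 ]
 [ 24.82242909 -51.42230621]
 [103.6444538  -54.0551042 ]]
[[-73.56314485  45.1105018 ]
 [-46.6207431   44.20738932]
 [ -7.40949366  42.64509514]
 [ 36.16051736  41.07747441]]
```

```bash
cat >> h.py <<'E'
def axis_from_edges(p1,p2,st,z=66):
    # p1,p2 wrist pixels on both silhouettes, same column; bisector of rays hits plane z
    a=wcast(p1,z,st)[0]; b=wcast(p2,z,st)[0]
    m=optics.camera_model("wrist");M=np.array(m["mount"]);q=st["ee_rot"]
    C=Rn.from_quat([q[1],q[2],q[3],q[0]]).as_matrix()@M[:3,3]+st["tcp_pos"]
    u=(a-C)/np.linalg.norm(a-C); v=(b-C)/np.linalg.norm(b-C); w=u+v
    return w2st((C+w*(z-C[2])/w[2])[None])[0], C, np.degrees(np.arccos(u@v))
E
python3 - <<'E'
from h import *
import cv2
s=manip.get_state()
for c,n,f in((393,396,43),(150,378,58),(650,392,75)):
    r=axis_from_edges(np.array([c,n])/1.4-.15,np.array([c,f])/1.4-.15,s); print(r[0],r[2])
print("cam",w2st(r[1][None]),r[1][2])
C=r[1]; print("expected dist from angle", 50/np.sin(np.radians(axis_from_edges(np.array([393,396])/1.4-.15,np.array([393,43])/1.4-.15,s)[2]/2)))
E
```

```text
[-13.38685588  -1.75809309] 44.425151058009554
[-93.41196346   1.05415172] 38.29254819007086
[72.78514006 -3.09846911] 37.728508987457786
cam [[-13.1847923   17.66815746]] 194.68272738816026
expected dist from angle 132.25973981208168
```

Call:
drive_tool([
  [0,0.003,0,0,0,0,0.5],
  [-0.001,0.006,0,0,0,0,0.5],
  [-0.001,0.009,0,0,0,0,0.5],
  [-0.001,0.009,0,0,0,0,0.5],
  [0.001,-0.03,0,0,0,0,0.5],
  [0.01,-0.15,0,0,0,0,0.5],
  [0.01,-0.25,0.25,0,0,0,0.5],
  [-0.1,-0.25,0.5,0,0,0,0.5],
])

```text
time: 7.08
tcp_pos: [428.4, -71.2, 169.0]
ee_rot: [-0.0, 0.671, 0.742, -0.0]
wrist_force: [1.3, -0.2, -0.2]
finger_gap: 43.0
```

Call:
drive_tool([
  [-0.25,0,0.25,0,0,0.05,0.8],
  [-0.5,0,0.5,0,0,0.1,0.8],
  [-0.7,0.2,0.5,0,0,0.1,0.8],
  [-0.7,0.45,0.5,0,0,0.1,0.8],
  [-0.7,0.7,0.5,0,0,0.1,0.8],
  [-0.7,0.95,0.5,0,0,0.1,0.8],
])

```text
time: 7.82
tcp_pos: [254.8, 133.9, 293.4]
ee_rot: [0.001, 0.546, 0.837, 0.001]
wrist_force: [2.0, 0.1, 0.7]
finger_gap: 68.4
```

Run:
```python
from h import *
im=optics.snapshot("top"); cv2.imwrite("pics/top4.png",im[:,:,::-1]); crop(im,245,125,385,260,5,"pics/t4.png")
g=im.astype(float).mean(2)
s=manip.get_state(); im=optics.snapshot("wrist"); cv2.imwrite("pics/w4.png",im[:,:,::-1]); print(s["tcp_pos"],s["time"])
```

```text
[253.34997677 141.75800611 292.75780713] 7.875
```

View pics/t4.png

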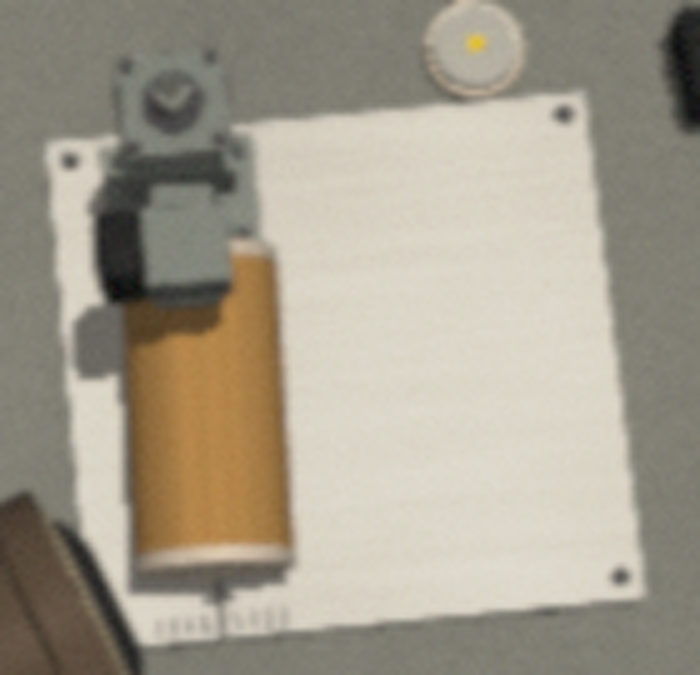

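View pics/w4.png

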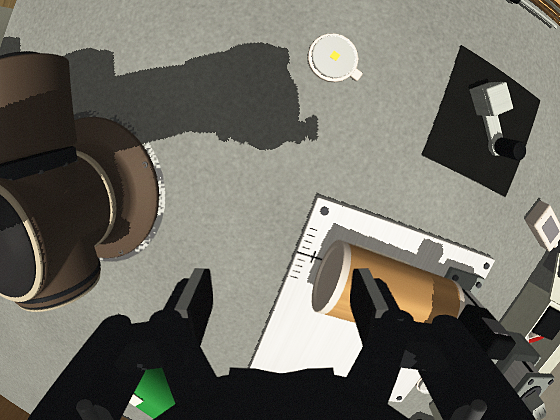

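Run:
```python
from h import *
g=cv2.imread("pics/top4.png").astype(float); b=g[:,:,0]  # blue: brown low
K,R,t=cam("top"); C=-R.T@t
def ed(rows,x0,x1,s):
    P=[]
    for r in rows:
        d=np.gradient(b[r,x0:x1])*s; i=d.argmax(); w=np.clip(d[max(i-1,0):i+2],0,None); P.append(((w*np.arange(max(i-1,0),i+2)).sum()/w.sum()+x0,r))
    P=np.array(P); W=w2st(cast("top",P,66)); q=np.polyfit(W[:,0],W[:,1],1); print("yaw",np.degrees(np.arctan(q[0])),"max res",abs(np.polyval(q,W[:,0])-W[:,1]).max()); return q
l=ed(range(194,232,3),266,276,-1); r=ed(range(182,232,3),295,307,1)
for x in(0,77): print(x,np.polyval(l,x),np.polyval(r,x),(np.polyval(l,x)+np.polyval(r,x))/2)
```

```text
yaw -2.5134309265452077 max res 3.1440447861696654
yaw -2.1056946622020267 max res 0.6785866722522798
0 49.25144836285704 -51.262461005161036 -1.005506321151998
77 45.87147129589758 -54.093586224721975 -4.111057464412198
```

Call:
drive_tool([
  [0.2,0,0.15,0,0,-0.03,0.8],
  [0.4,-0.1,0.3,0,0,-0.06,0.8],
  [0.6,-0.2,0.36,0,0,-0.08,0.8],
  [0.8,-0.35,0.36,0,0,-0.1,0.8],
  [0.95,-0.5,0.36,0,0,-0.1,0.8],
])

```text
time: 8.55
tcp_pos: [494.7, 5.2, 382.0]
ee_rot: [-0.0, 0.671, 0.742, -0.0]
wrist_force: [0.2, 0.6, 1.2]
finger_gap: 68.3
```

Call:
drive_tool([
  [0.2,0,0,0,0,0,0.8],
  [0.4,0,0,0,0,0,0.8],
  [0.4,0,0,0,0,0,0.8],
])

```text
time: 8.93
tcp_pos: [596.0, 6.1, 378.1]
ee_rot: [-0.002, 0.671, 0.742, -0.002]
wrist_force: [0.4, 0.7, -0.0]
finger_gap: 68.8
```

Run:
```python
from h import *
s=manip.get_state(); im=optics.snapshot("wrist"); cv2.imwrite("pics/w5.png",im[:,:,::-1]); print(s["tcp_pos"],s["ee_rot"],s["time"])
np.save("s5.npy",s,allow_pickle=True)
p=wproj([[603,74,258],[603,74,291]],s); print(p)
x,y=p[0].astype(int); crop(im,max(x-90,0),max(y-70,0),x+90,y+70,4.4,"pics/w5c.png")
```

```text
[596.00128599   6.08039767 378.07466819] [-0.00204586  0.67074498  0.74168233 -0.00207493] 8.925
[[299.53237625 128.49098296]
 [301.85766666 131.43735935]]
```

View pics/w5.png

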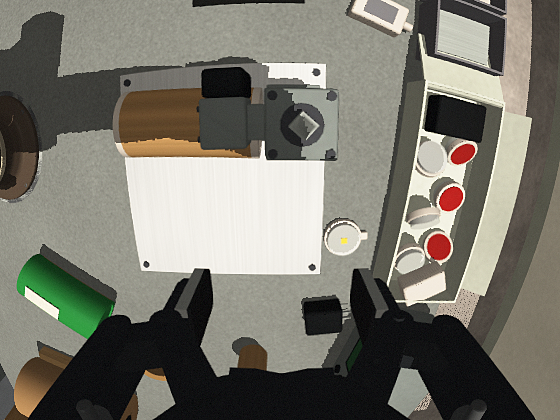

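View pics/w5c.png

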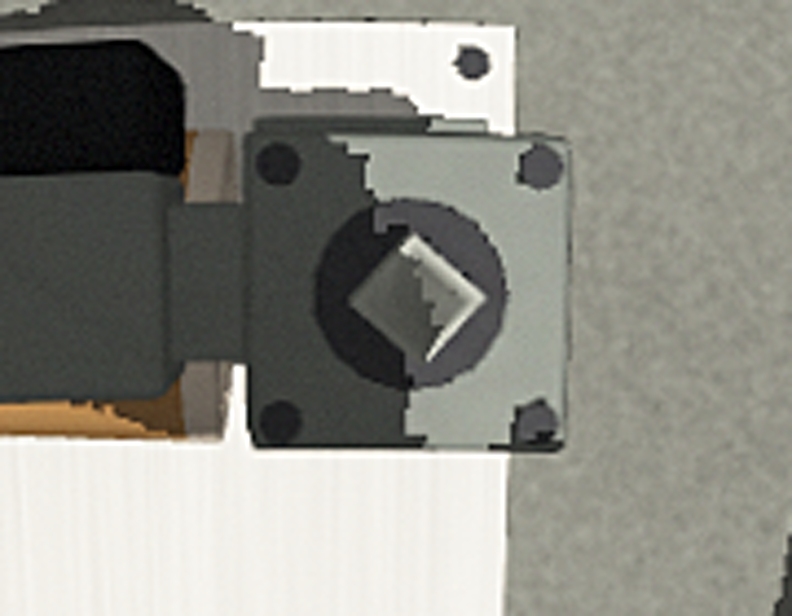

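Run:
```python
from h import *
s=np.load("s5.npy",allow_pickle=True).item()
p=wproj([[603,74,258]],s)[0].astype(int); o=np.array([max(p[0]-90,0),max(p[1]-70,0)])
f=lambda a:np.array(a)/4.4+o-.4
q=wcast(f([(412,235),(487,297),(426,362),(348,297)]),279,s)[:,:2]
print(q.round(1),q.mean(0)); d=np.roll(q,-1,0)-q
print(np.linalg.norm(d,axis=1),np.degrees(np.arctan2(d[:,1],d[:,0]))%90)
print("collar",wcast(f([(411,293),(315,293),(507,293),(411,198),(411,388)]),258,s).round(1))
print("plate",wcast(f([(250,122),(570,135),(247,450),(566,450)]),255,s).round(1), wcast(f([(250,122),(570,135),(247,450),(566,450)]),255,s).mean(0))
```

```text
[[602.4  88.4]
 [616.   79.4]
 [607.1  67.2]
 [592.9  76.8]] [604.60493656  77.95025698]
[16.33079568 15.12575096 17.11912823 14.97863057] [56.80926039 53.73200498 56.10336753 50.68106145]
collar [[604.6  77.7 258. ]
 [587.3  75.8 258. ]
 [622.   79.8 258. ]
 [602.7  95.  258. ]
 [606.5  60.2 258. ]]
plate [[572.3 106.2 255. ]
 [630.6 110.6 255. ]
 [577.5  45.1 255. ]
 [637.3  51.6 255. ]] [604.42845852  78.36286427 255.        ]
```

Call:
drive_tool([
  [-0.08,0.22,0,0,0,0.05,0.8],
  [-0.16,0.45,0,0,0,0.1,0.8],
  [-0.24,0.68,-0.05,0,0,0.15,0.8],
  [-0.3,0.9,-0.15,0,0,0.2,0.8],
  [-0.33,1,-0.3,0,0,0.216,0.8],
])

```text
time: 9.6
tcp_pos: [508.7, 259.5, 309.0]
ee_rot: [0.001, 0.382, 0.924, 0.002]
wrist_force: [0.4, 0.2, -0.3]
finger_gap: 68.3
```

Call:
drive_tool([
  [0,0.15,-0.2,0,0,0,0.8],
  [0,0.33,-0.4,0,0,0,0.8],
  [0,0.33,-0.4,0,0,0,0.8],
])

```text
time: 9.98
tcp_pos: [507.8, 340.4, 204.3]
ee_rot: [-0.002, 0.384, 0.923, -0.002]
wrist_force: [-0.3, -1.1, 1.0]
finger_gap: 68.4
```

Run:
```python
from h import *
s=manip.get_state(); im=optics.snapshot("wrist"); cv2.imwrite("pics/w6.png",im[:,:,::-1]); print(s["tcp_pos"],s["ee_rot"],s["time"],s["joint_pos"])
np.save("s6.npy",s,allow_pickle=True)
p=wproj([[500,345,30]],s)[0].astype(int); print(p)
o=[max(p[0]-130,0),max(p[1]-100,0)]; print(o); crop(im,o[0],o[1],o[0]+260,o[1]+200,3,"pics/w6c.png")
```

```text
[507.76470868 340.3778643  204.34303662] [-0.00154187  0.38359197  0.92349867 -0.00224518] 9.975 [5.90505328e-01 2.96888996e-01 1.14202673e-01 1.39355665e+00
 8.26277001e-05 1.37787353e+00]
[279 183]
[np.int64(149), np.int64(83)]
```

View pics/w6c.png

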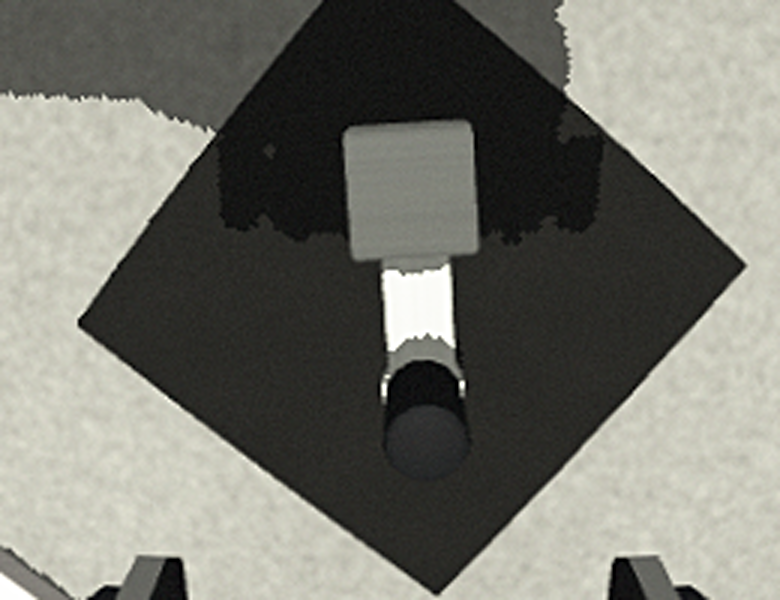

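Run:
```python
from h import *
s=np.load("s6.npy",allow_pickle=True).item(); o=np.array([149,83]); f=lambda a:np.array(a)/3+o-.33
q=wcast(f([(345,129),(471,121),(479,252),(353,260)]),49,s)[:,:2]; d=np.roll(q,-1,0)-q
print(q.mean(0),np.linalg.norm(d,axis=1),np.degrees(np.arctan2(d[:,1],d[:,0]))%90)
h=wcast(f([(427,442)]),67,s)[0,:2]; v=h-q.mean(0); print(h,np.linalg.norm(v),np.degrees(np.arctan2(v[1],v[0])))
r=s["ee_rot"]; print("tool y yaw",2*np.degrees(np.arctan2(r[2],r[1]))-90)
print("mat c",wcast(f([(393,-40)]),3,s))
```

```text
[476.75376338 377.56668851] [38.16268683 40.7079849  39.13051083 40.75113574] [48.74103911 49.21236586 48.79904079 47.85110087]
[533.06502892 327.83489636] 75.12795603106915 -41.449617350590806
tool y yaw 44.8871122617295
mat c [[418.43814475 427.18939858   3.        ]]
```

Call:
drive_tool([
  [-0.1,0.12,-0.1,0,0,0.02,0.8],
  [-0.124,0.146,-0.3,0,0,0.02,0.8],
  [-0.124,0.146,-0.5,0,0,0.02,0.8],
  [-0.124,0.146,-0.65,0,0,0.02,0.8],
  [-0.124,0.146,-0.741,0,0,0.02,0.8],
  [-0.124,0.146,-0.741,0,0,0.02,0.8],
])

```text
time: 10.78
tcp_pos: [479.5, 375.3, 23.0]
ee_rot: [0.0, 0.356, 0.934, -0.0]
wrist_force: [-0.7, -0.1, 0.3]
finger_gap: 68.7
```

Call:
drive_tool([
  [0,0,0,0,0,0,0.3],
  [0,0,0,0,0,0,0.3],
  [0,0,0,0,0,0,0.3],
  [0,0,0,0,0,0,0.3],
], force=60)

```text
time: 11.28
tcp_pos: [480.6, 377.4, 25.2]
ee_rot: [0.001, 0.356, 0.935, 0.002]
wrist_force: [-1.9, -2.4, 6.8]
finger_gap: 39.1
```

Run:
```python
from h import *
s=manip.get_state(); print(s["tcp_pos"],s["ee_rot"],s["time"],s["finger_gap"],s["wrist_force"])
im=optics.snapshot("scene"); crop(im,310,200,430,320,5,"pics/s7.png")
```

```text
[480.61444575 377.41091479  25.16519744] [0.0013211  0.35581023 0.93455608 0.00151014] 11.275 39.102770846029195 [-1.88935126 -2.4309189   6.8024243 ]
```

View pics/s7.png

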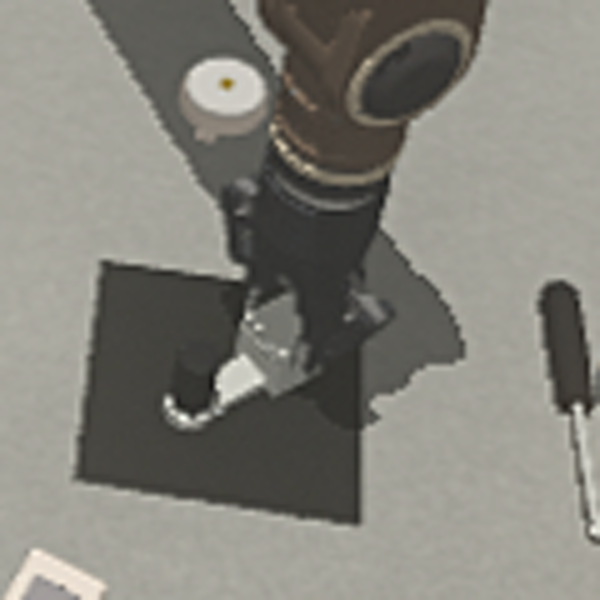

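Call:
drive_tool([
  [0,0,0.06,0,0,0,0.3],
  [0,0,0.18,0,0,0,0.3],
  [0,0,0.35,0,0,0,0.3],
  [0,0,0.52,0,0,0,0.3],
  [0.05,-0.1,0.7,0,0,0,0.3],
  [0.1,-0.22,0.88,0,0,0.017,0.3],
  [0.15,-0.36,1,0,0,0.034,0.3],
  [0.2,-0.5,1,0,0,0.034,0.3],
])

```text
time: 12.32
tcp_pos: [530.2, 251.4, 276.6]
ee_rot: [0.002, 0.305, 0.952, 0.002]
wrist_force: [0.1, -0.2, -3.7]
finger_gap: 38.9
```

Call:
drive_tool([
  [0.05,-0.15,0.15,0,0,0,0.3],
  [0.11,-0.3,0.25,0,0,0,0.3],
  [0.17,-0.42,0.25,0,0,0,0.3],
  [0.21,-0.5,0.25,0,0,0,0.3],
  [0.21,-0.5,0.25,0,0,0,0.3],
])

```text
time: 12.95
tcp_pos: [581.9, 125.8, 334.5]
ee_rot: [-0.0, 0.306, 0.952, -0.0]
wrist_force: [-0.1, -0.4, -3.2]
finger_gap: 39.1
```

Run:
```python
from h import *
s=manip.get_state(); print(s["tcp_pos"],s["ee_rot"],s["time"],s["finger_gap"],s["wrist_force"])
r=s["ee_rot"]; print("tool y yaw",2*np.degrees(np.arctan2(r[2],r[1]))-90)
im=optics.snapshot("wrist"); cv2.imwrite("pics/w8.png",im[:,:,::-1])
im=optics.snapshot("scene"); crop(im,200,130,340,300,3.5,"pics/s8.png")
```

```text
[581.93611326 125.82169788 334.49157121] [-4.36560950e-04  3.06132597e-01  9.51988775e-01 -1.24761786e-04] 12.95 39.14605195701944 [-0.12834709 -0.37688533 -3.1532324 ]
tool y yaw 54.34736295831351
```

View pics/w8.png

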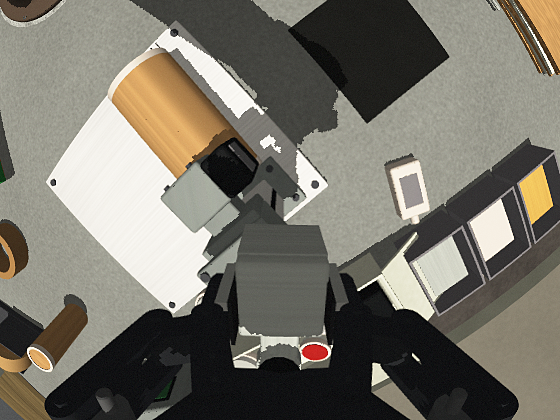

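View pics/s8.png

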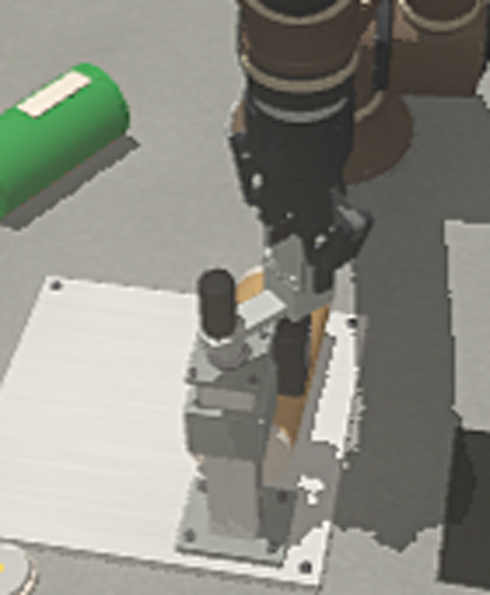

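Run:
```python
from h import *
s=manip.get_state(); im=cv2.imread("pics/w8.png")[:,:,::-1]; crop(im,200,200,360,360,4,"pics/w8c.png")
t=s["tcp_pos"];R=Rn.from_quat(np.roll(s["ee_rot"],-1)).as_matrix()
for dz in(22,24,26):
  q=wcast([(237,255),(326,253),(243,335),(323,334)],t[2]+dz,s); print(dz,((q-t)@R).round(1))
  # predicted corners
print(wproj(t+(np.array([[20,20,-24],[20,-20,-24],[-20,20,-24],[-20,-20,-24],[20,20,22],[20,-20,22]])@R.T),s).round(0))
```

```text
22 [[ 24.5 -17.4 -22. ]
 [ 25.5  19.4 -22. ]
 [-18.2 -17.2 -22. ]
 [-17.6  20.8 -22. ]]
24 [[ 25.5 -17.1 -24. ]
 [ 26.4  19.1 -24. ]
 [-16.6 -16.9 -24. ]
 [-16.   20.4 -24. ]]
26 [[ 26.4 -16.7 -26. ]
 [ 27.4  18.8 -26. ]
 [-14.9 -16.6 -26. ]
 [-14.3  20.1 -26. ]]
[[327. 267.]
 [231. 267.]
 [321. 340.]
 [237. 340.]
 [316. 227.]
 [243. 227.]]
```

View pics/w8c.png

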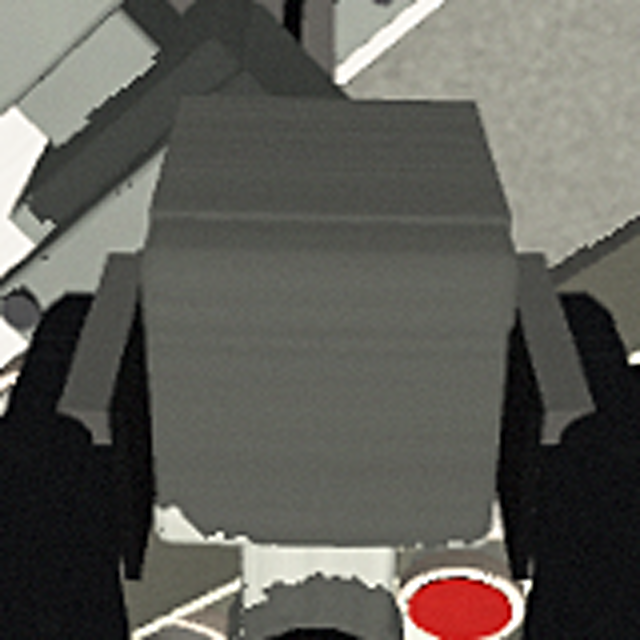

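Call:
drive_tool([
  [0.05,-0.1,0,0,0,0,0.3],
  [0.099,-0.203,0,0,0,0,0.3],
  [0.099,-0.203,-0.04,0,0,0,0.3],
  [0.099,-0.203,-0.08,0,0,0,0.3],
  [0.099,-0.203,-0.12,0,0,0,0.3],
  [0.099,-0.203,-0.14,0,0,0,0.3],
])

```text
time: 13.8
tcp_pos: [605.9, 76.9, 298.8]
ee_rot: [-0.001, 0.305, 0.952, -0.0]
wrist_force: [0.2, -0.1, -3.4]
finger_gap: 38.4
```

Run:
```python
from h import *
s=manip.get_state(); print(s["tcp_pos"],s["wrist_force"],s["wrist_torque"])
im=optics.snapshot("scene"); crop(im,200,170,330,300,5,"pics/s9.png")
```

```text
[605.85908691  76.91346766 298.75051431] [ 0.18550065 -0.09026519 -3.39605068] [0.02895486 0.07854334 0.00351969]
```

View pics/s9.png

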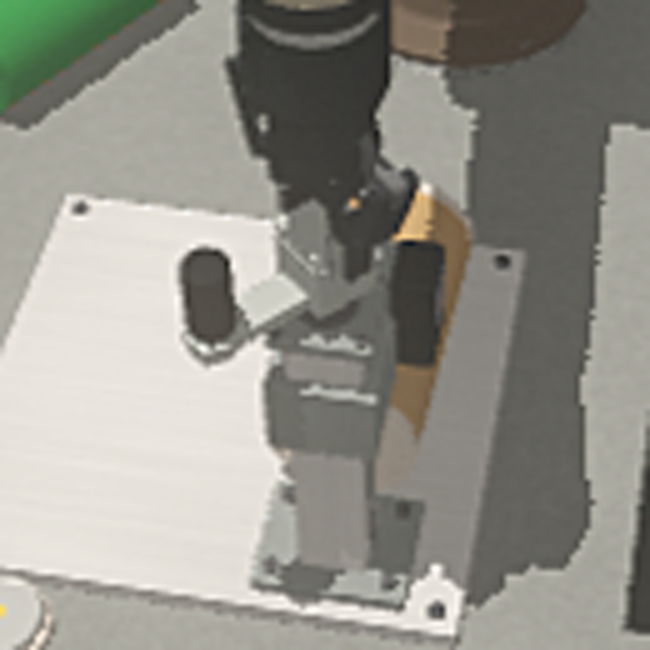

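Call:
drive_tool([
  [0,0,-0.02,0,0,0,0.3],
  [0,0,-0.04,0,0,0,0.3],
  [0,0,-0.06,0,0,0,0.3],
  [0,0,-0.075,0,0,0,0.3],
  [0,0,-0.08,0,0,0,0.3],
  [0,0,-0.08,0,0,0,0.3],
])

```text
time: 14.6
tcp_pos: [606.5, 76.1, 280.2]
ee_rot: [0.0, 0.305, 0.952, 0.0]
wrist_force: [-2.0, -0.9, 0.1]
finger_gap: 39.0
```

Call:
drive_tool([
  [0,0,0,0,0,0,0.65],
  [0,0,0,0,0,0,0.65],
  [0,0,0.1,0,0,0,0.65],
  [0,0,0.3,0,0,0,0.65],
  [0,0,0.32,0,0,0,0.65],
  [0,0,0.32,0,0,0,0.65],
])

```text
time: 15.35
tcp_pos: [606.9, 76.2, 359.7]
ee_rot: [0.0, 0.305, 0.952, 0.0]
wrist_force: [-0.5, -0.6, 0.0]
finger_gap: 55.6
```

Run:
```python
from h import *
s=manip.get_state(); print(s["tcp_pos"],s["wrist_force"],s["time"])
im=optics.snapshot("wrist"); cv2.imwrite("pics/w10.png",im[:,:,::-1]); np.save("s10.npy",s,allow_pickle=True)
im=optics.snapshot("scene"); crop(im,200,170,330,300,5,"pics/s10.png")
```

```text
[606.93088885  76.22128763 359.72536141] [-0.5049305  -0.56770403  0.04002455] 15.35
```

View pics/w10.png

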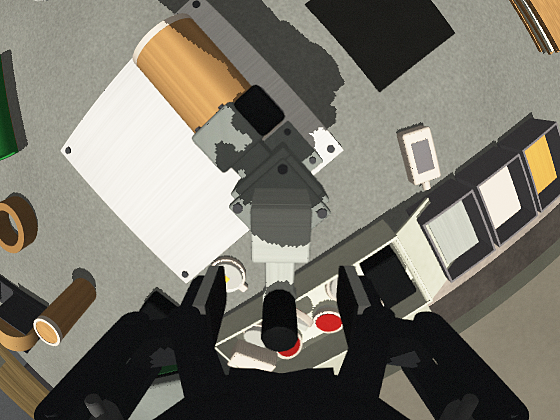

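View pics/s10.png

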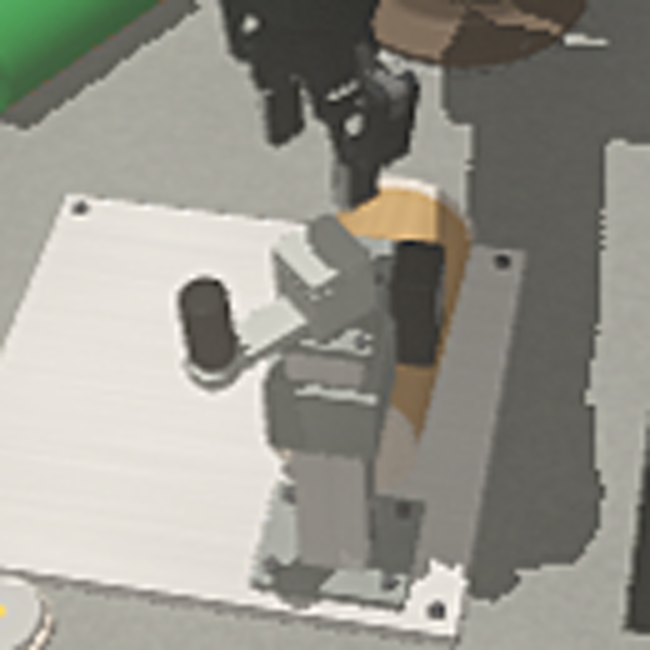

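Run:
```python
from h import *
s=np.load("s10.npy",allow_pickle=True).item()
print(wcast([(280,332),(280,302)],322,s)); q=wcast([(252,205),(310,205),(254,262),(309,262)],304,s); print(q,q.mean(0))
```

```text
[[660.11342264  38.42826583 322.        ]
 [638.97525078  53.56098955 322.        ]]
[[578.5939017   74.69529747 304.        ]
 [600.11639579 104.86073661 304.        ]
 [611.78313899  51.09847775 304.        ]
 [633.63152     81.70855557 304.        ]] [606.03123912  78.09076685 304.        ]
```

Call:
drive_tool([
  [0.12,-0.085,0,0,0,0,0.65],
  [0.224,-0.16,0,0,0,0,0.65],
  [0.224,-0.16,-0.1,0,0,0,0.65],
  [0.224,-0.16,-0.2,0,0,0,0.65],
  [0.224,-0.16,-0.292,0,0,0,0.65],
  [0.224,-0.16,-0.292,0,0,0,0.65],
])

```text
time: 16.2
tcp_pos: [661.1, 36.1, 283.4]
ee_rot: [-0.003, 0.305, 0.952, -0.001]
wrist_force: [-1.4, 0.2, 0.9]
finger_gap: 55.5
```

Call:
drive_tool([
  [0,0,0,0,0,0,0.2],
  [0,0,0,0,0,0,0.2],
  [0,0,0,0,0,0,0.2],
  [0,0,0,0,0,0,0.2],
], force=40)

```text
time: 16.7
tcp_pos: [662.8, 36.2, 287.5]
ee_rot: [0.001, 0.305, 0.952, 0.0]
wrist_force: [0.3, 0.0, 2.5]
finger_gap: 26.7
```

Run:
```python
from h import *
s=manip.get_state(); print(s["tcp_pos"],s["wrist_force"],s["time"],s["finger_gap"])
im=optics.snapshot("scene"); crop(im,200,170,330,300,5,"pics/s11.png")
im=optics.snapshot("wrist"); cv2.imwrite("pics/w11.png",im[:,:,::-1])
```

```text
[662.80523449  36.21294322 287.47604224] [0.32816746 0.00362778 2.4833008 ] 16.7 26.71063936265291
```

View pics/s11.png

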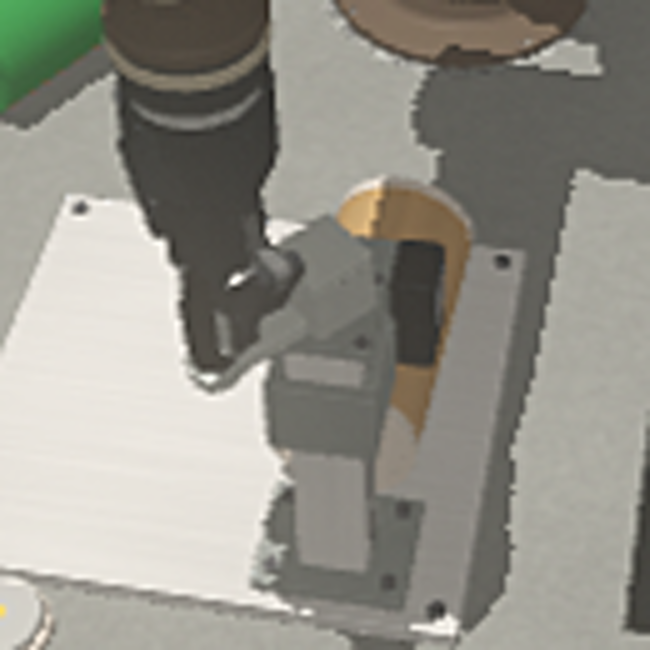

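View pics/w11.png

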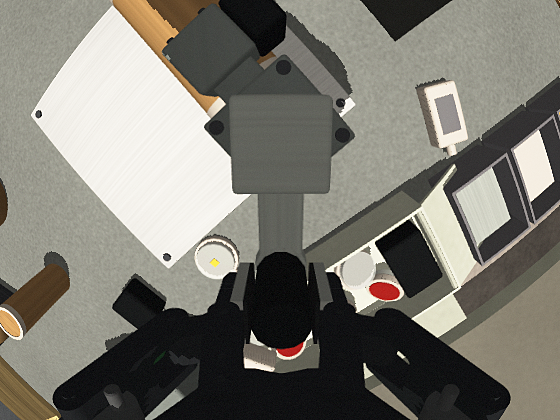

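```bash
cat >> h.py <<'E'
def circ(a0,a1s,r=75):
    # a in rad; handle offsets from a0 in drive units
    return [(round(float(r*(np.cos(a)-np.cos(a0))/250),3),round(float(r*(np.sin(a)-np.sin(a0))/250),3)) for a in a1s]
E
python3 - <<'E'
from h import *
a=np.radians(-35.6)
print(circ(a,a-0.25*np.arange(1,9))); b=a-2; print(circ(b,b-0.25*np.arange(1,5)))
E
```

```text
[(-0.051, -0.055), (-0.114, -0.096), (-0.184, -0.119), (-0.259, -0.125), (-0.333, -0.112), (-0.401, -0.081), (-0.459, -0.034), (-0.504, 0.026)]
[(-0.029, 0.069), (-0.04, 0.143), (-0.032, 0.217), (-0.006, 0.288)]
```

Call:
drive_tool([
  [-0.051,-0.055,0,0,0,0,0.2],
  [-0.114,-0.096,0,0,0,0,0.2],
  [-0.184,-0.119,0,0,0,0,0.2],
  [-0.259,-0.125,0,0,0,0,0.2],
  [-0.333,-0.112,0,0,0,0,0.2],
  [-0.401,-0.081,0,0,0,0,0.2],
  [-0.459,-0.034,0,0,0,0,0.2],
  [-0.504,0.026,0,0,0,0,0.2],
])

```text
time: 17.8
tcp_pos: [535.7, 40.9, 289.5]
ee_rot: [0.002, 0.306, 0.952, -0.001]
wrist_force: [-5.0, -4.9, 12.9]
finger_gap: 27.1
```

Call:
drive_tool([
  [-0.029,0.069,0,0,0,0,0.2],
  [-0.04,0.143,0,0,0,0,0.2],
  [-0.032,0.217,0,0,0,0,0.2],
  [-0.006,0.288,0,0,0,0,0.2],
  [-0.006,0.288,0,0,0,0,0.2],
])

```text
time: 18.42
tcp_pos: [533.4, 117.2, 288.7]
ee_rot: [-0.001, 0.304, 0.953, 0.002]
wrist_force: [-10.4, 5.8, 12.3]
finger_gap: 26.5
```

Run:
```python
from h import *
s=manip.get_state(); print(s["tcp_pos"],s["wrist_force"],s["time"],s["finger_gap"])
im=optics.snapshot("wrist"); cv2.imwrite("pics/w12.png",im[:,:,::-1])
```

```text
[533.38940258 117.18383171 288.74734443] [-10.43987131   5.83974159  12.32915912] 18.425 26.53082993214092
```

View pics/w12.png

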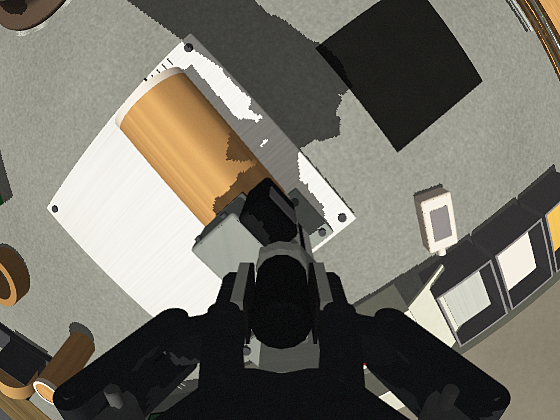

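Run:
```python
from h import *
s=manip.get_state(); R=Rn.from_quat(np.roll(s["ee_rot"],-1))
Rt=Rn.from_euler('z',np.degrees(0)+0,degrees=True)
yaw=np.degrees(np.arctan2(*(R.as_matrix()[[1,0],1]))); print("tool y yaw",yaw)
for tilt in(35,40):
    T=Rn.from_euler('z',6,degrees=True)*Rn.from_euler('y',-tilt,degrees=True)*Rn.from_euler('z',-yaw,degrees=True)
    print(tilt,(T.as_rotvec()/np.pi).round(3)); Rn2=(T*R).as_matrix(); c=Rn2@np.array([82.9,1,-142.4]); print(c, np.array([270,62,260])-c)
```

```text
tool y yaw 54.59031898341935
35 [ 0.101 -0.173 -0.261]
[-89.55477299  73.55152738 117.13789078] [359.55477299 -11.55152738 142.86210922]
40 [ 0.115 -0.198 -0.259]
[-99.40012185  72.51673952 109.59976399] [369.40012185 -10.51673952 150.40023601]
```

Call:
drive_tool([
  [0,0,0,0,0,0,0.65],
  [0,0,0,0,0,0,0.65],
  [0,0,0.12,0,0,0,0.65],
  [-0.02,0,0.28,0,0,0,0.65],
  [-0.15,-0.1,0.28,0,0,-0.05,0.65],
  [-0.35,-0.25,0.28,0,0,-0.1,0.65],
  [-0.55,-0.4,0.28,0,0,-0.15,0.65],
  [-0.69,-0.56,0.1,0,0,-0.2,0.65],
])

```text
time: 19.48
tcp_pos: [365.5, -22.3, 318.0]
ee_rot: [0.003, 0.587, 0.81, 0.001]
wrist_force: [0.5, -0.6, -0.4]
finger_gap: 55.9
```

Call:
drive_tool([
  [0,0.03,-0.2,0,-0.05,-0.02,0.65],
  [0,0.03,-0.4,0,-0.1,-0.04,0.65],
  [0,0.03,-0.6,0,-0.16,-0.06,0.65],
  [0,0.03,-0.68,0.015,-0.222,-0.067,0.65],
  [0,0.03,-0.68,0.015,-0.222,-0.067,0.65],
  [0,0.03,-0.68,0.015,-0.222,-0.067,0.65],
])

```text
time: 20.23
tcp_pos: [368.0, -14.1, 150.7]
ee_rot: [0.265, 0.629, 0.697, 0.219]
wrist_force: [1.5, -0.5, 1.6]
finger_gap: 55.5
```

Run:
```python
from h import *
s=manip.get_state(); print(s["tcp_pos"],s["ee_rot"],s["time"],s["joint_pos"].round(2))
im=optics.snapshot("wrist"); cv2.imwrite("pics/w13.png",im[:,:,::-1]); np.save("s13.npy",s,allow_pickle=True)
print(wproj([[509,65,116],[509,65,130],[450,60,116]],s))
```

```text
[368.01166439 -14.0570775  150.72661579] [0.26482966 0.62924149 0.69710745 0.21900137] 20.225 [-0.03 -0.78 -1.02  0.63 -0.01  1.43]
[[396.49028814 126.05739054]
 [411.18096379 129.31995899]
 [352.88898935 127.4694247 ]]
```

View pics/w13.png

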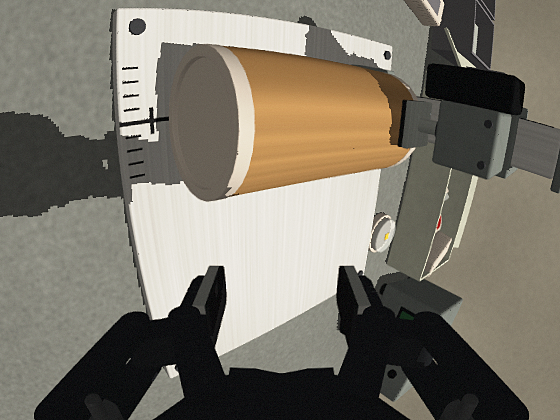

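```bash
cat >> h.py <<'E'
def wray(px,st):
    a=wcast(px,0,st); b=wcast(px,100,st); return a,b
def wplane(px,st,xs):
    # intersection with stand-plane x=xs, returns stand y, z
    a,b=wray(px,st); A=w2st(a);B=w2st(b); k=(xs-A[:,0])/(B[:,0]-A[:,0]); return np.c_[A[:,1]+k*(B[:,1]-A[:,1]),100*k]
E
python3 - <<'E'
from h import *
s=np.load("s13.npy",allow_pickle=True).item(); im=cv2.imread("pics/w13.png")[:,:,::-1]
crop(im,370,50,530,190,5,"pics/w13c.png"); crop(im,100,0,440,220,2.3,"pics/w13t.png")
E
```

```text
(no output)
```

View pics/w13c.png

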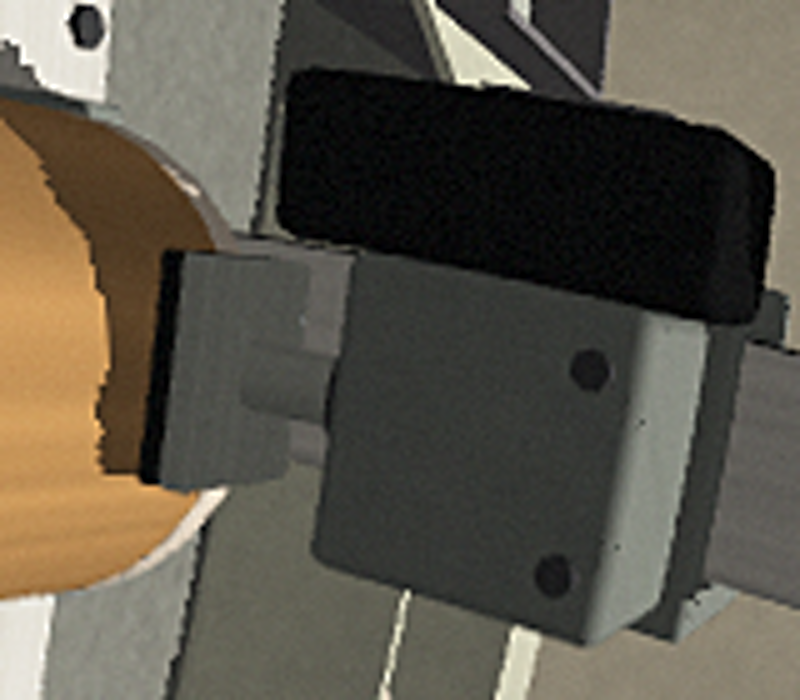

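Run:
```python
from h import *
s=np.load("s13.npy",allow_pickle=True).item(); f=lambda a:np.array(a)/5+[370,50]-.4
print("foot",wplane(f([(165,255),(153,370),(142,482)]),s,57).round(1))
print("foot plate top edge",wplane(f([(180,255),(163,482)]),s,57).round(1))
print("head",wplane(f([(352,265),(335,400),(315,540)]),s,54).round(1))
# tube front cap rim points (full image px)
for xs in(-97,-100,-95): print(xs,wplane([(232,52),(254,130),(242,190),(171,105)],s,xs).round(1))
```

```text
foot [[ 21.9 117.3]
 [  2.6 117.3]
 [-16.4 117.9]]
foot plate top edge [[ 22.4 120.1]
 [-15.5 121.9]]
head [[ 25.6 151.9]
 [  4.7 152. ]
 [-17.5 152.2]]
-97 [[ 44.8 109.3]
 [  7.5 129.7]
 [-25.  119.6]
 [ 12.9  24.3]]
-100 [[ 44.3 114.3]
 [  8.3 133.9]
 [-23.  124.2]
 [ 13.5  32.2]]
-95 [[ 45.1 106. ]
 [  6.9 126.9]
 [-26.3 116.5]
 [ 12.4  19. ]]
```

View pics/w13t.png

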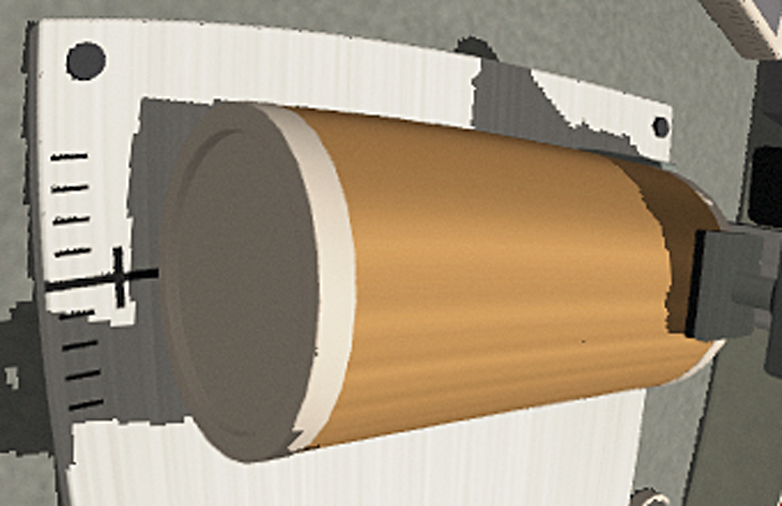

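Run:
```python
from h import *
s=np.load("s13.npy",allow_pickle=True).item()
f=lambda a:np.array(a)/2.3+[100,0]-.3
for xs in(-92,-94,-96,-98,-100,-102): print(xs,wplane(f([(319,335),(162,275),(255,103),(245,462)]),s,xs).round(1).tolist())
print("bed front corner/line", w2st(wcast(f([(45,287),(120,278),(30,22)]),16,s)).round(1))
```

```text
-92 [[-4.1, 108.5], [0.3, 8.2], [51.9, 76.7], [-48.9, 67.5]]
-94 [[-3.3, 111.6], [1.0, 13.5], [51.4, 80.6], [-47.2, 71.5]]
-96 [[-2.6, 114.8], [1.7, 18.8], [51.0, 84.4], [-45.4, 75.5]]
-98 [[-1.8, 117.9], [2.4, 24.2], [50.5, 88.2], [-43.6, 79.6]]
-100 [[-1.0, 121.1], [3.1, 29.5], [50.1, 92.1], [-41.9, 83.6]]
-102 [[-0.2, 124.2], [3.7, 34.9], [49.7, 95.9], [-40.1, 87.7]]
bed front corner/line [[-134.8    2.5]
 [-109.6    2. ]
 [-138.1   85.5]]
```

Run:
```python
from h import *
im=cv2.imread("pics/w3.png")[:,:,::-1]; crop(im,640,100,784,420,2.2,"pics/w3c.png")
q=np.array([0,.67,.742,0]); q/=np.linalg.norm(q)
s={"tcp_pos":np.array([449.5,-7.3,52.3]),"ee_rot":q}
print((wproj([np.r_[st2w([[57,y]])[0],z] for y in(-20,20) for z in(126,138)],s)*1.4).round(0))
```

```text
[[726. 365.]
 [760. 392.]
 [761. 174.]
 [805. 181.]]
```

View pics/w3c.png

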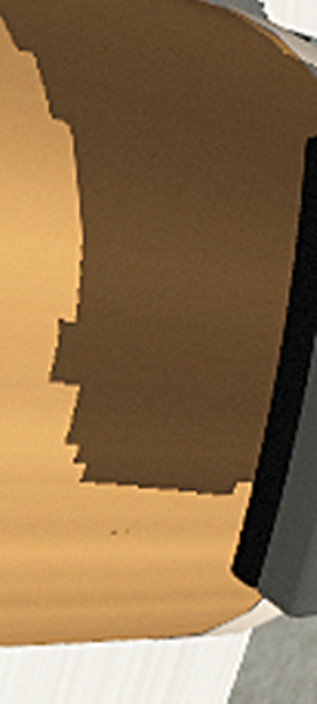

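Run:
```python
from h import *
q=np.array([0,.67,.742,0]); q/=np.linalg.norm(q)
s={"tcp_pos":np.array([449.5,-7.3,52.3]),"ee_rot":q}
print(wplane(np.array([(745.5,361),(778.6,163.6),(766,250)])/1.4-.15,s,57))
# checks: bed hole top-left in w3 at (141,42) = front-left hole; right puck etc; line/ bed edge
print(w2st(wcast(np.array([(141,42)])/1.4-.15,16,s)))
o=np.array([245,125]); print(w2st(cast("top",np.array([(111,625),(70,160)])/5+o-.4,16)))
s13=np.load("s13.npy",allow_pickle=True).item(); f=lambda a:np.array(a)/2.3+[100,0]-.3
print("w13 holes",w2st(wcast(f([(85,61),(660,127)]),16,s13)))
```

```text
[[-16.45948992 131.27691672]
 [ 22.43621356 130.62338154]
 [  5.89336289 129.97953868]]
[[-121.37812116   73.07258807]]
[[-119.6853782    70.18085199]
 [ 185.82497999   70.91384163]]
w13 holes [[-120.16765471   72.49436109]
 [ 185.6938709    73.68409844]]
```

Call:
drive_tool([
  [0,-0.03,0.2,-0.003,0.055,0.017,0.65],
  [0,-0.03,0.4,-0.007,0.11,0.034,0.65],
  [0,-0.03,0.6,-0.011,0.166,0.05,0.65],
  [0,-0.03,0.8,-0.015,0.222,0.067,0.65],
  [0,0,0.8,-0.015,0.222,0.067,0.65],
])

```text
time: 20.9
tcp_pos: [375.8, -14.0, 350.0]
ee_rot: [-0.0, 0.584, 0.811, -0.001]
wrist_force: [0.5, 0.6, -0.3]
finger_gap: 55.7
```

Run:
```python
from h import *
s=manip.get_state(); R=Rn.from_quat(np.roll(s["ee_rot"],-1)); print(s["tcp_pos"],(np.array([533.4,117.2,345])-s["tcp_pos"])/250,R.as_matrix()[:,2])
y=np.radians(54.6); T=Rn.from_matrix(np.array([[-np.sin(y),np.cos(y),0],[np.cos(y),np.sin(y),0],[0,0,-1]]).T if 0 else np.c_[[-np.sin(y),np.cos(y),0],[np.cos(y),np.sin(y),0],[0,0,-1]])
print(((T*R.inv()).as_rotvec()/np.pi).round(3))
```

```text
[375.76746436 -14.02940037 350.03224181] [ 0.63053014  0.5249176  -0.02012897] [-1.17739303e-03 -4.48984809e-04 -9.99999206e-01]
[ 0.    -0.     0.201]
```

Call:
drive_tool([
  [0.15,0.13,0,0,0,0.05,0.65],
  [0.3,0.26,0,0,0,0.1,0.65],
  [0.47,0.4,0,0,0,0.15,0.65],
  [0.63,0.525,0,0,0,0.201,0.65],
  [0.63,0.525,0,0,0,0.201,0.65],
  [0.63,0.525,0,0,0,0.201,0.65],
])

```text
time: 21.65
tcp_pos: [524.7, 117.9, 346.6]
ee_rot: [0.0, 0.304, 0.953, 0.0]
wrist_force: [-0.3, 0.2, -0.3]
finger_gap: 55.5
```

Run:
```python
from h import *
s=manip.get_state(); print(s["tcp_pos"],(np.array([533.4,117.2,288])-s["tcp_pos"])/250,s["time"])
im=optics.snapshot("wrist"); cv2.imwrite("pics/w14.png",im[:,:,::-1])
```

```text
[524.71591802 117.8943589  346.55299566] [ 0.03473633 -0.00277744 -0.23421198] 21.65
```

View pics/w14.png

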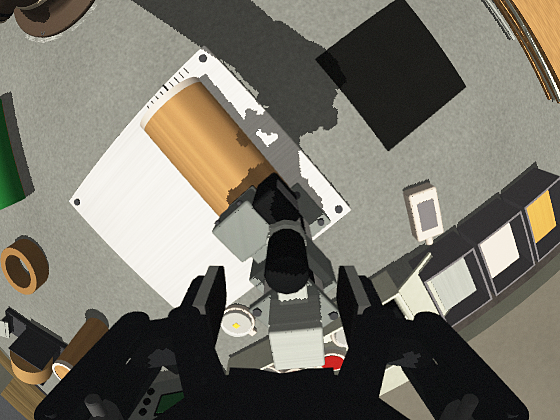

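Handle is between the jaws at (288,260). Going down onto it and gripping.

Call:
drive_tool([
  [0.035,-0.003,0,0,0,0,0.65],
  [0.035,-0.003,-0.08,0,0,0,0.65],
  [0.035,-0.003,-0.16,0,0,0,0.65],
  [0.035,-0.003,-0.234,0,0,0,0.65],
  [0.035,-0.003,-0.234,0,0,0,0.65],
  [0.035,-0.003,-0.234,0,0,0,0.2],
  [0.035,-0.003,-0.234,0,0,0,0.2],
  [0.035,-0.003,-0.234,0,0,0,0.2],
], force=40)

```text
time: 22.7
tcp_pos: [532.6, 116.8, 288.9]
ee_rot: [0.001, 0.304, 0.953, 0.0]
wrist_force: [-0.4, -1.0, 2.9]
finger_gap: 26.6
```

Run:
```python
from h import *
s=manip.get_state(); print(s["tcp_pos"],s["finger_gap"],s["wrist_force"])
v=s["tcp_pos"][:2]-[604,77.5]; a=np.arctan2(v[1],v[0]); print(np.degrees(a),np.linalg.norm(v))
a=np.radians(150.5); print(circ(a,a-0.25*np.arange(1,7)))
```

```text
[532.59240584 116.83477917 288.91359711] 26.58920296410634 [-0.38108507 -0.97430754  2.86922407]
151.15188686951333 81.52465490038067
[(0.045, 0.06), (0.103, 0.107), (0.171, 0.138), (0.244, 0.152), (0.319, 0.147), (0.39, 0.123)]
```

Call:
drive_tool([
  [0.045,0.06,0,0,0,0,0.2],
  [0.103,0.107,0,0,0,0,0.2],
  [0.171,0.138,0,0,0,0,0.2],
  [0.244,0.152,0,0,0,0,0.2],
  [0.319,0.147,0,0,0,0,0.2],
  [0.39,0.123,0,0,0,0,0.2],
  [0.39,0.123,0,0,0,0,0.2],
  [0.39,0.123,0,0,0,0,0.2],
])

```text
time: 23.7
tcp_pos: [631.3, 148.3, 289.7]
ee_rot: [0.002, 0.304, 0.953, 0.001]
wrist_force: [1.3, 1.9, 8.3]
finger_gap: 26.7
```

Run:
```python
from h import *
s=manip.get_state(); print(s["tcp_pos"],s["finger_gap"],s["wrist_force"],s["time"])
v=s["tcp_pos"][:2]-[604,77.5]; print(np.degrees(np.arctan2(v[1],v[0])),np.linalg.norm(v))
im=optics.snapshot("wrist"); cv2.imwrite("pics/w15.png",im[:,:,::-1])
```

```text
[631.33303377 148.27404246 289.71149533] 26.689215095217126 [1.26763047 1.90329096 8.34634539] 23.7
68.88336974932452 75.86870119834668
```

View pics/w15.png

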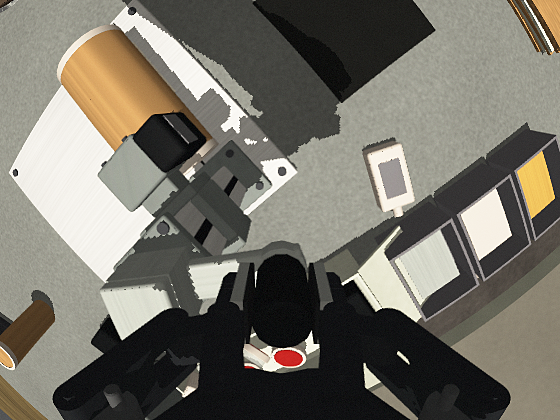

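Call:
drive_tool([
  [0,0,0,0,0,0,0.55],
  [0,0,0,0,0,0,0.55],
  [0,0,0.12,0,0,0,0.55],
  [0,0,0.26,0,0,0,0.6],
  [-0.15,-0.12,0.3,0,0,-0.05,0.65],
  [-0.35,-0.25,0.3,0,0,-0.1,0.65],
  [-0.55,-0.4,0.3,0,0,-0.15,0.65],
  [-0.75,-0.53,0.3,0,0,-0.2,0.65],
])

```text
time: 24.75
tcp_pos: [440.6, 14.1, 362.4]
ee_rot: [-0.0, 0.585, 0.811, -0.0]
wrist_force: [0.1, -0.9, 1.3]
finger_gap: 55.6
```

Run:
```python
from h import *
s=manip.get_state(); R=Rn.from_quat(np.roll(s["ee_rot"],-1)); s13=np.load("s13.npy",allow_pickle=True).item(); R13=Rn.from_quat(np.roll(s13["ee_rot"],-1))
print(s["tcp_pos"],((s13["tcp_pos"]-s["tcp_pos"])/250).round(3),((R13*R.inv()).as_rotvec()/np.pi).round(3))
```

```text
[440.57036702  14.08381052 362.36056774] [-0.29  -0.113 -0.847] [ 0.015 -0.223 -0.066]
```

Call:
drive_tool([
  [-0.2,-0.08,-0.1,0.003,-0.05,-0.016,0.65],
  [-0.29,-0.113,-0.32,0.007,-0.1,-0.033,0.65],
  [-0.29,-0.113,-0.55,0.011,-0.16,-0.05,0.65],
  [-0.29,-0.113,-0.75,0.015,-0.223,-0.066,0.65],
  [-0.29,-0.113,-0.847,0.015,-0.223,-0.066,0.65],
  [-0.29,-0.113,-0.847,0.015,-0.223,-0.066,0.65],
  [-0.29,-0.113,-0.847,0.015,-0.223,-0.066,0.65],
])

```text
time: 25.62
tcp_pos: [371.8, -13.2, 155.3]
ee_rot: [0.266, 0.626, 0.699, 0.22]
wrist_force: [0.4, 0.1, 0.8]
finger_gap: 55.3
```

Run:
```python
from h import *
s=manip.get_state(); print(s["tcp_pos"],s["ee_rot"],s["time"])
im=optics.snapshot("wrist"); cv2.imwrite("pics/w16.png",im[:,:,::-1]); np.save("s16.npy",s,allow_pickle=True)
crop(im,370,50,530,190,5,"pics/w16c.png")
```

```text
[371.84714442 -13.22503579 155.32435483] [0.26620808 0.62634923 0.69895756 0.21972306] 25.625
```

View pics/w16c.png

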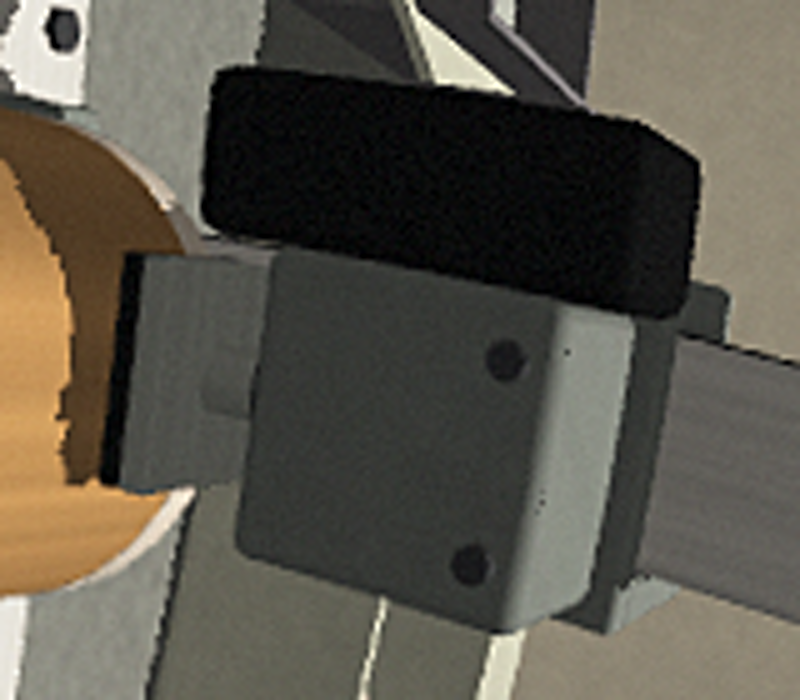

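Run:
```python
from h import *
s=np.load("s16.npy",allow_pickle=True).item(); f=lambda a:np.array(a)/5+[370,50]-.4
print("foot",wplane(f([(126,255),(113,370),(102,484)]),s,57).round(1))
print("head",wplane(f([(275,252),(255,400),(238,540)]),s,54).round(1))
s3=np.load("s13.npy",allow_pickle=True).item()
print("before D: foot",wplane(f([(165,255),(153,370),(142,482)]),s3,57)[:,1].round(1),"head",wplane(f([(352,252),(335,400),(315,540)]),s3,54)[:,1].round(1))
```

```text
foot [[ 22.3 116.6]
 [  2.9 116.5]
 [-16.5 117.2]]
head [[ 26.9 145. ]
 [  3.6 144.7]
 [-18.8 145.4]]
before D: foot [117.3 117.3 117.9] head [151.7 152.  152.2]
```

Call:
drive_tool([
  [0,0,0.2,-0.003,0.055,0.017,0.65],
  [0,0,0.4,-0.007,0.11,0.034,0.65],
  [0,0,0.6,-0.011,0.166,0.05,0.65],
  [0.1,0.05,0.8,-0.015,0.222,0.067,0.65],
  [0.3,0.1,0.84,-0.015,0.222,0.067,0.65],
  [0.5,0.15,0.84,-0.015,0.222,0.067,0.65],
])

```text
time: 26.42
tcp_pos: [500.6, 25.0, 363.3]
ee_rot: [0.002, 0.582, 0.813, 0.003]
wrist_force: [0.9, -0.3, 0.5]
finger_gap: 55.7
```

```bash
cat >> h.py <<'E'
def goto(p,yaw):
    s=manip.get_state(); R=Rn.from_quat(np.roll(s["ee_rot"],-1)); y=np.radians(yaw)
    T=Rn.from_matrix(np.c_[[-np.sin(y),np.cos(y),0],[np.cos(y),np.sin(y),0],[0,0,-1]])
    print(s["time"],s["tcp_pos"].round(1),"shift",((np.array(p)-s["tcp_pos"])/250).round(3),"rot",((T*R.inv()).as_rotvec()/np.pi).round(3))
E
python3 -c "
from h import *
goto([603.7,78,365],-24)"
```

```text
26.425 [500.6  25.  363.3] shift [0.412 0.212 0.007] rot [ 0.     0.002 -0.238]
```

Call:
drive_tool([
  [0.12,0,0.01,0,0,-0.055,0.65],
  [0.24,0.01,0.01,0,0,-0.11,0.65],
  [0.33,0.03,0.01,0,0,-0.165,0.65],
  [0.33,0.03,0.01,0,0,-0.22,0.65],
  [0.33,0.03,0.01,0,0,-0.238,0.65],
  [0.33,0.03,0.01,0,0,-0.238,0.65],
])

```text
time: 27.18
tcp_pos: [579.8, 31.9, 364.2]
ee_rot: [0.002, 0.839, 0.545, 0.002]
wrist_force: [1.3, 0.4, -0.4]
finger_gap: 55.5
```

Run:
```python
from h import *
s=manip.get_state(); print(s["tcp_pos"],s["ee_rot"].round(3),s["time"],s["joint_pos"][5])
im=optics.snapshot("wrist"); cv2.imwrite("pics/w17.png",im[:,:,::-1]); np.save("s17.npy",s,allow_pickle=True)
crop(im,180,60,380,260,3,"pics/w17c.png")
```

```text
[579.77241564  31.87584327 364.24196287] [0.002 0.839 0.545 0.002] 27.175 2.0450173694364726
```

View pics/w17c.png

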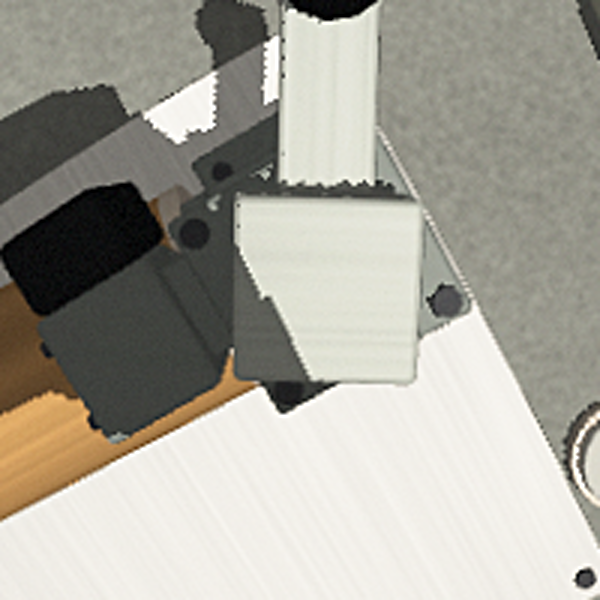

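Run:
```python
from h import *
s=np.load("s17.npy",allow_pickle=True).item(); f=lambda a:np.array(a)/3+[180,60]-.33
q=wcast(f([(235,195),(421,200),(415,383),(235,380)]),304,s)[:,:2]; d=np.roll(q,-1,0)-q
print(q.mean(0),np.linalg.norm(d,axis=1),np.degrees(np.arctan2(d[:,1],d[:,0]))%90)
r=s["ee_rot"]; print("tool y",2*np.degrees(np.arctan2(r[2],r[1]))-90)
goto([603,78,280],-23.3)
```

```text
[604.98700596  78.32611165] [38.39189147 39.21943494 38.62445213 39.44668632] [64.72535415 65.56176235 65.06647963 65.22012354]
tool y -23.992263487131538
27.225 [579.3  31.8 364.2] shift [ 0.095  0.185 -0.337] rot [0.    0.002 0.004]
```

Call:
drive_tool([
  [0.05,0.1,0,0,0,-0.005,0.65],
  [0.099,0.185,0,0,0,-0.005,0.65],
  [0.099,0.185,-0.06,0,0,-0.005,0.65],
  [0.099,0.185,-0.15,0,0,-0.005,0.65],
  [0.099,0.185,-0.25,0,0,-0.005,0.65],
  [0.099,0.185,-0.337,0,0,-0.005,0.65],
  [0.099,0.185,-0.337,0,0,-0.005,0.65],
])

```text
time: 28.1
tcp_pos: [602.1, 78.0, 278.2]
ee_rot: [0.001, 0.843, 0.538, -0.0]
wrist_force: [-0.3, 0.6, 0.5]
finger_gap: 55.4
```

Call:
drive_tool([
  [0,0,0,0,0,0,0.3],
  [0,0,0,0,0,0,0.3],
  [0,0,0,0,0,0,0.3],
  [0,0,0,0,0,0,0.3],
], force=60)

```text
time: 28.6
tcp_pos: [604.5, 77.4, 281.5]
ee_rot: [0.003, 0.843, 0.538, 0.003]
wrist_force: [5.8, -2.9, -0.8]
finger_gap: 39.0
```

Call:
drive_tool([
  [0,0,0.03,0,0,0,0.3],
  [0,0,0.07,0,0,0,0.3],
  [0,0,0.12,0,0,0,0.3],
  [0,0,0.17,0,0,0,0.3],
  [0,0,0.22,0,0,0,0.3],
  [0,0,0.25,0,0,0,0.3],
  [0,0,0.25,0,0,0,0.3],
])

```text
time: 29.48
tcp_pos: [602.3, 78.1, 342.6]
ee_rot: [0.002, 0.843, 0.538, 0.002]
wrist_force: [-0.4, -0.3, -3.8]
finger_gap: 39.0
```

Run:
```python
from h import *
s=manip.get_state(); print(s["finger_gap"],s["wrist_force"])
im=optics.snapshot("scene"); crop(im,200,130,340,300,3.5,"pics/s18.png"); goto([491.5,311,120],-24.9)
```

```text
38.95179387649603 [-0.40272222 -0.27462411 -3.77374067]
29.525 [602.2  78.1 342. ] shift [-0.443  0.932 -0.888] rot [0.    0.001 0.   ]
```

View pics/s18.png

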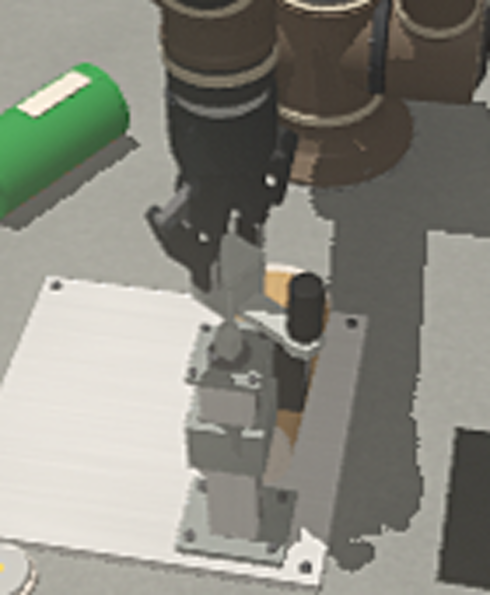

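Call:
drive_tool([
  [-0.07,0.15,0,0,0,0,0.3],
  [-0.14,0.31,0,0,0,0,0.3],
  [-0.22,0.47,-0.05,0,0,0,0.3],
  [-0.3,0.63,-0.18,0,0,0,0.3],
  [-0.37,0.79,-0.34,0,0,0,0.3],
  [-0.45,0.93,-0.52,0,0,0,0.3],
  [-0.45,0.935,-0.7,0,0,0,0.3],
  [-0.45,0.935,-0.86,0,0,0,0.3],
])

```text
time: 30.52
tcp_pos: [488.2, 312.1, 124.5]
ee_rot: [0.001, 0.843, 0.538, 0.0]
wrist_force: [-0.3, -0.5, -3.1]
finger_gap: 39.1
```

Call:
drive_tool([
  [0,0,-0.1,0,0,0,0.3],
  [0,0,-0.2,0,0,0,0.3],
  [0,0,-0.25,0,0,0,0.3],
  [0,0,-0.25,0,0,0,0.3],
])

```text
time: 31.02
tcp_pos: [488.9, 311.3, 63.4]
ee_rot: [0.001, 0.843, 0.538, -0.0]
wrist_force: [-0.7, -0.7, -3.4]
finger_gap: 38.6
```

Run:
```python
from h import *
s=manip.get_state(); print(s["finger_gap"],s["wrist_force"])
s6=np.load("s6.npy",allow_pickle=True).item(); f=lambda a:np.array(a)/3+[149,83]-.33
print(wcast(f([(80,322),(437,593),(745,265)]),3,s6).round(0))
im=optics.snapshot("wrist"); cv2.imwrite("pics/w19.png",im[:,:,::-1]); goto([490,312,26],-24.9)
```

```text
38.642300124446315 [-0.6813726 -0.738719  -3.3943622]
[[425. 251.   3.]
 [601. 267.   3.]
 [585. 443.   3.]]
31.075 [489.5 311.7  64.5] shift [ 0.002  0.001 -0.154] rot [0.    0.001 0.   ]
```

View pics/w19.png

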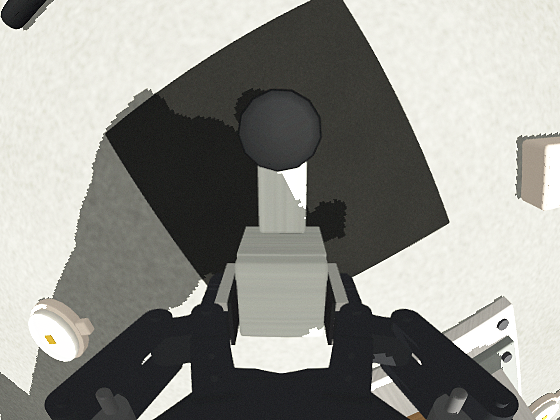

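Call:
drive_tool([
  [0,0,-0.05,0,0,0,0.3],
  [0,0,-0.1,0,0,0,0.3],
  [0,0,-0.125,0,0,0,0.3],
  [0,0,-0.14,0,0,0,0.3],
  [0,0,-0.15,0,0,0,0.3],
  [0,0,-0.152,0,0,0,0.3],
  [0,0,-0.152,0,0,0,0.3],
])

```text
time: 31.95
tcp_pos: [489.7, 311.9, 27.0]
ee_rot: [0.001, 0.843, 0.538, 0.001]
wrist_force: [-2.6, -1.5, 2.1]
finger_gap: 39.0
```

Call:
drive_tool([
  [0,0,0,0,0,0,0.65],
  [0,0,0,0,0,0,0.65],
  [0,0,0,0,0,0,0.65],
  [0,0,0.1,0,0,0,0.65],
  [0,0,0.3,0,0,0,0.65],
  [0,0,0.5,0,0,0,0.65],
  [-0.1,0,0.7,0,0,0,0.65],
  [-0.3,0,0.75,0,0,0,0.65],
])

```text
time: 32.95
tcp_pos: [416.1, 312.8, 217.2]
ee_rot: [0.001, 0.844, 0.537, 0.004]
wrist_force: [-1.0, 1.5, 0.3]
finger_gap: 55.8
```

Call:
drive_tool([
  [-0.2,0.1,0.1,0,0,0.05,0.65],
  [-0.4,0.3,0.1,0,0,0.1,0.65],
  [-0.5,0.5,0.1,0,0,0.15,0.65],
  [-0.5,0.6,0.1,0,0,0.15,0.65],
])

```text
time: 33.45
tcp_pos: [287.3, 464.1, 239.2]
ee_rot: [0.001, 0.692, 0.722, 0.002]
wrist_force: [0.6, -0.4, -0.3]
finger_gap: 55.7
```

Run:
```python
from h import *
im=optics.snapshot("top"); cv2.imwrite("pics/top20.png",im[:,:,::-1]); crop(im,160,125,385,260,3.5,"pics/t20.png")
im=optics.snapshot("scene"); crop(im,180,180,400,320,3.5,"pics/s20.png")
```

```text
(no output)
```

View pics/t20.png

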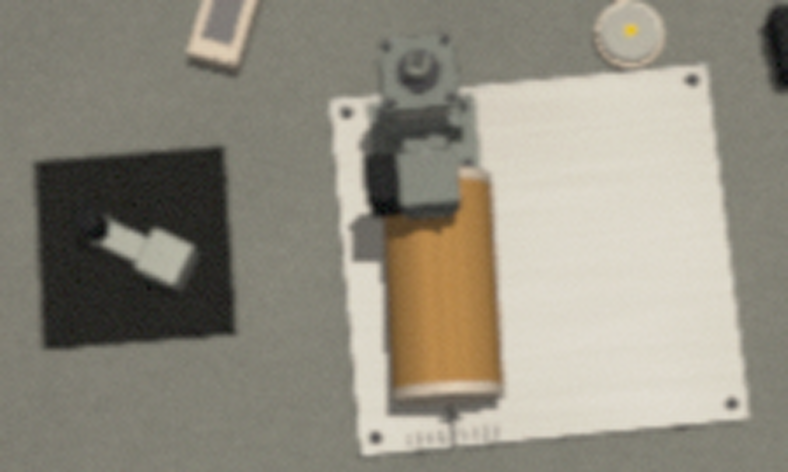

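View pics/s20.png

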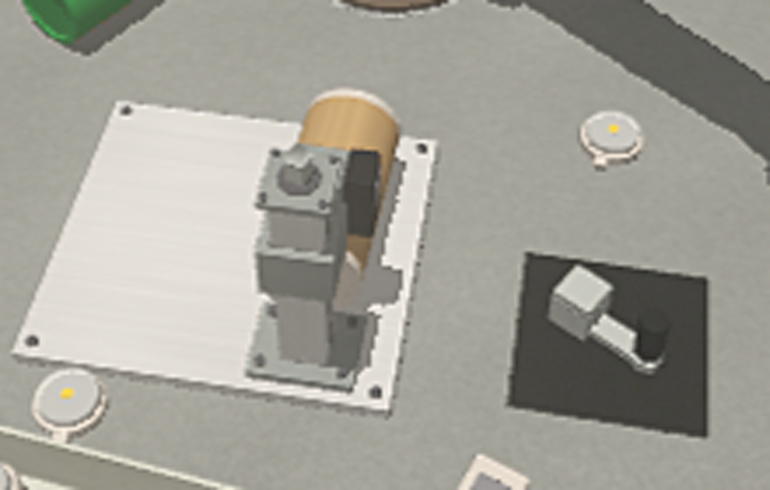

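Run:
```python
from h import *
for fn in("top4","top20"):
    b=cv2.imread(f"pics/{fn}.png").astype(float)[:,:,0]
    def ed(rows,x0,x1,s):
        P=[]
        for r in rows:
            d=np.gradient(b[r,x0:x1])*s; i=d.argmax(); w=np.clip(d[max(i-1,0):i+2],0,None); P.append(((w*np.arange(max(i-1,0),i+2)).sum()/w.sum()+x0,r))
        W=w2st(cast("top",np.array(P),66)); m=np.ones(len(W),bool)
        for _ in range(3):
            q=np.polyfit(W[m,0],W[m,1],1); e=abs(np.polyval(q,W[:,0])-W[:,1]); m=e<1.5
        return q
    l=ed(range(196,232,2),266,276,-1); r=ed(range(184,232,2),295,307,1)
    print(fn,[round(float(np.degrees(np.arctan(q[0]))),2) for q in(l,r)],[round(float((np.polyval(l,x)+np.polyval(r,x))/2),1) for x in(0,77)])
```

```text
top4 [-2.0, -1.91] [-0.7, -3.4]
top20 [-2.66, -2.05] [-0.7, -3.9]
```

```bash
python3 -c "
from bench import manip
s=manip.get_state(); print(s['time'],s['qd'].round(3)); print(manip.close_job())"
```

```text
33.55 [-0.044 -0.03  -0.036  0.021 -0.014 -0.018]
the job is handed in; nothing more can be done
None
```

I rolled the tube onto the line and wound the foot down onto it with the crank. I then lifted the crank off, laid it back on its mat and handed the job in at 33.6 s.

**Tube:** the last top view shows its middle within about 1 mm of the line and unmoved by the winding. It still lies about 2° off parallel to the line, which is how it started. Rolling did not turn it straight and I left it so.

**Foot:** I wound the crank about 4.5 rad clockwise. Between the two close looks, the head came down about 7 mm and the foot only about 0.75 mm. That makes it pressed in by about 6 mm, give or take 1 mm. Comparing the starting gap with the total winding gives 5.5 to 6.6 mm, which agrees.

**Crank:** it lies flat near the middle of the mat with its handle up, turned to a different angle than at the start.

**Other checks:** the gripper is clear of everything, and the bystanders I could see in the last views have not moved. The wrist camera read about 2 to 3 mm farther left than the top camera, within what I allowed for.

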